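# Stamp the batch stick and stack up the crates of turned feet

## Task

First stamp the batch stick lying in the lever press: push the red-knobbed lever down until the die bites firmly on the stick, and ease it back up slowly without letting it fly. Then put all the turned wooden feet in the blue crate, down on its floor with none on top of another, stack the orange crate on the blue one and after that the grey on the orange, each turned end for end from the one below (white ends opposite) so that it stands level on the lugs instead of nesting, and last lay the batch stick inside the grey crate. Leave the blue crate standing on the bench and the bowl, the glue bottle and the hand tool alone.

Things in the scene. Friction and masses are not known exactly. Their poses are not given: they have to be found in the camera images.
- crate_blue_mid (a point): Blue plastic stack-nest crate, 150 long (x) x 68 wide (y) x 56 high, 0.2-0.3 kg. This point is its centre, 28 mm above its underside; x points to the end with the white rim label, z up. It stands on the bench, white end away from the robot within about 20 degrees. Rim band (upper 24 mm) 143 x 61 inside, 3.5 mm walls; below it the crate narrows to 122 x 55 outside, 116 x 49 inside; floor 4 mm thick.
- crate_blue_white_end (a point): middle of the top of the blue crate's white rim end, 73 mm from its centre along x, 28 mm above it. Each crate has lugs inside the rim, tops 8 mm below the rim's top: two at the white end, 18 mm either side of the middle, and one in the middle of the other end
- crate_orange_mid (a point): Orange crate, 150 long (x) x 68 wide (y) x 56 high, 0.2-0.3 kg. This point is its centre, 28 mm above its underside; x points to the end with the white rim label, z up. Empty, same form as the blue one. Can be gripped from above across its 68 mm width, at the middle of the rim band.
- crate_orange_white_end (a point): middle of the top of the orange crate's white rim end. Under each crate: one foot at the white end, two at the other. Set on a crate with white ends opposite, the feet stand on its lugs, 48 mm higher than that crate (stacked), with about 2.5 mm of play; with white ends the same way it sinks to 32 mm (nested)
- crate_grey_mid (a point): Grey crate, 150 long (x) x 68 wide (y) x 56 high, 0.2-0.3 kg. This point is its centre, 28 mm above its underside; x points to the end with the white rim label, z up. Empty, same form as the blue one. Gripped as the orange one.
- crate_grey_white_end (a point): middle of the top of the grey crate's white rim end, 73 mm from its centre along x, 28 mm above it
- foot0_mid (a point): Turned wooden furniture foot, dark wood: a round bun 21 mm across and 22 high, 18 g, standing on the bench; may be absent. This point is its centre; z is its own axis.
- foot1_mid (a point): Turned wooden furniture foot, pale wood: a round bun 21 mm across and 22 high, 18 g, standing on the bench; may be absent. This point is its centre; z is its own axis.
- foot2_mid (a point): Turned wooden furniture foot, dark wood: a round bun 21 mm across and 22 high, 18 g, standing on the bench; may be absent. This point is its centre; z is its own axis.
- foot3_mid (a point): Turned wooden furniture foot, pale wood: a round bun 21 mm across and 22 high, 18 g, standing on the bench; may be absent. This point is its centre; z is its own axis.
- stick_mid (a point): Batch stick: pale wooden bar 96 long (x) x 16 wide (y) x 10 high, 20 g, red band 30 mm from its centre towards -x. Its +x end starts in the press, on the anvil 30 mm above the bench, between 4 mm high rails, under the die; the red end projects to the front: grip it across the 16 mm, 37 mm from the centre; draw it 30 mm or more to the front (-x) before lifting. Centre of the stick; z up.
- press_pivot (a point): Green lever press fixed to the bench, 265 high. This point is the lever's pivot in its head, 190 mm above the bench, straight above the die; x to the press's back, y left, z up. From this point the head reaches 31 mm to the front and 30 mm to each side, its underside is 110 mm above the bench, the anvil reaches 50 mm to the front; the column is behind.
- lever_knob (a point): centre of the red ball, 32 mm in diameter, on the end of the press's lever, 170 mm from the pivot. The lever points to the press's right (-y), at rest 0.45 rad above level, and swings in the press's y-z plane. Pushing the ball down from above works it.
- press_lever (a joint): lever angle in rad, 0 at rest (up), growing as the ball goes down. At about 0.73 the sprung die meets the stick and then bites harder and harder, 18 N more per 0.1 rad, up to the hard stop at 0.90. It takes about 2 N on the ball at first, 5 N at 0.73 and 10 N at 0.90. Let go, it flies back.
- press_die: brass die, 14 mm in diameter, sprung, on the ram above the anvil; origin in the middle of its lower face, 22 mm above the stick at rest; comes down 30 mm per radian of the lever
- stick: the batch stick itself, origin under its centre
- crate_orange: the orange crate itself, origin in the middle of its underside
- black_bowl: black turned bowl, 110 across, 55 high, bystander; origin under its centre
- glue: blue glue bottle, 52 across, 130 high, bystander; origin under its centre
- gouge: small hand tool, 200 long, lying on the bench, bystander
Mind the look-alikes: they are no part of the job. Of the things shaped like the stick, the wooden one is meant.

How it is judged:
By the outcome, as a careful person would: the job done as asked, in the order asked, and still so for the second after the job is handed in, with the robot touching nothing.
Of foot0, foot1, foot2, foot3 only 2 to 4 are there at a start; the rules pass over those that are not, and their reading is None.
At some moment in a run one of foot0, foot1, foot2, foot3 may be knocked a few centimetres aside while the robot is not near it.
It also fails if it takes over 210 s, if anything falls off the work surface, if the arm or the gripper's body presses on something with over 40 N, if the wrist force passes 120 N, or if a joint passes its speed limit or range.

## Robot

A 6-joint arm with a two-finger parallel gripper is mounted at the origin on the work surface. World frame = base frame: x ahead of the robot, y to its left, z up, the work surface at z = 0. Lengths are in mm, angles in rad, forces in N, time in s.
With the tool pointing down it reaches from about 350 to 1000 mm from the base axis. Payload 7.1 kg.
Tool frame: the origin (TCP) lies between the finger pads; the fingertips stand 22 mm ahead of it and the grasp point (between the pads) lies 3 mm ahead of it; z points along the fingers, y is the line along which they close (so a half turn about z gives the same grasp; the last joint's range is limited). The gripper opens to 85 mm and grips with 20 to 120 N. Pads are 22 mm wide; open, the fingers measure 114 mm over their backs; the gripper's body (76 mm by 85 mm) begins 54 mm behind the grasp point. The pads swing forward as they close: fully open they stand 13 mm farther back than shut.
Start: joints at [-1.177, 0.423, 1.63, -0, 1.089, -0.019], TCP at [250.75, -572.477, 253.319] pointing down, gripper open.
Joint ranges: [-3, 3], [-0.9, 2.11], [0.09, 2.58], [-1.31, 4.45], [0.11, 2.69], [-2.54, 2.54]. Speed limits (rad/s): [2.39, 2.39, 3.01, 3.14, 3.14, 3.14].

## Interface

Orientations are given as a rotation vector (axis times angle).
In Python, from cell import ctrl, cams gives the robot as it stands.
- The arm moves only by the tool apply_moves, never from a script. Its argument "steps" is a list of rows, each a list of 5 numbers: the opening, from 0 (shut) to 1 (fully open), then the shift along the tool's x, y, z in units of 30 mm (1.0 is 30 mm), then the turn about the tool's z in units of 5 degrees (1.0 is 5 degrees). In form: [[gripper, x, y, z, twist], ...]. A call has 1 to 5 rows; each row is the pose to reach, as a shift and turn from the pose commanded when the call began, along the tool's axes at that moment; what a row does not reach only later rows make up. A row lasts 1/10 s, in which the tool goes at most 50 mm and 8.59 degrees, less where a joint would pass 70% of its speed; a pose out of reach is approached as far as the arm can. A call with a gripper value outside its range is refused whole. The fingers move at their own pace and stop on an object; "grip_force" is the grip in N (left out, the last holds). Time passes only in rows, so rows that repeat a pose let the fingers close. It gives the time, the measured TCP pose, the force, the opening and the grip force at its end, in the units of the state.
- ctrl.get_obs(): the state, without advancing time (a new reading comes with each control period).
- cams.read_camera(name): name is "scene" or "top" or "wrist"; returns a dict with "color" (384x512x3 uint8, blue, green, red), "mtx" (3x3 intrinsics, pixels), "dist" ([k1, k2, p1, p2, k3] as OpenCV has them; the pictures are not rectified), "T" (4x4, takes a point from camera to world coordinates). Camera axes: x right, y up, looking along -z (the intrinsics and any distortion apply to the point x, -y, -z); pixel columns grow to the right and rows downward; lengths in mm; the calibration is good to about 2 mm. A picture is of the moment at which its call begins. There is no depth.
- ctrl.close_job(): hands the job in; it is judged then, once.
The state is a dict: "time_s": time; "joint_positions": joint angles; "dq": joint speeds; "tau": joint torques, N m; "tcp_pos": TCP position; "tool_rot": TCP orientation; "force": force on the tool from outside, world axes, zero at the start; "moment": the same for the moment, N m; "opening": finger opening in mm; "gripper_force": force on a finger pad.
Only numpy, scipy, OpenCV 4.12 (cv2) and the standard library are available. Lean on these libraries where they do the work, as an engineer would, in place of code of your own. Each camera call takes 0.05 s, during which the arm holds its last target. There are 200 camera calls.

## Working session

There is one attempt and no reset: what is moved stays moved. The work goes in short steps, Python scripts to look and compute and a tool call to move; the robot and the scene stay as the last step left them, time stands still between calls to the robot, and variables do not carry over. Pictures are saved under pics/ and viewed, at most 14 in all, crops included, and the job is handed in when it is done.

Besides the shell and the picture viewer there is one more tool, called after "Call:" as a command line: name --pt "numbers of a row" for each row, then --argument value for the rest. apply_moves: Moves the arm, as the interface text tells. Its arguments: {"type":"object","properties":{"steps":{"type":"array"},"grip_force":{"type":"number"}},"required":["steps"]}

```bash
mkdir -p pics
cat > h.py <<'E'
import numpy as np, cv2
from cell import ctrl, cams
from scipy.spatial.transform import Rotation as R
def shot(n,f=None):
    c=cams.read_camera(n)
    if f: cv2.imwrite('pics/'+f,c['color'])
    return c
def ray(c,px):
    u=cv2.undistortPoints(np.array([[px]],float),np.array(c['mtx'],float),np.array(c['dist'],float))[0,0]
    T=np.array(c['T']);d=T[:3,:3]@np.array([u[0],-u[1],-1.]);return T[:3,3],d
def onz(c,px,z):
    o,d=ray(c,px);return o+d*(z-o[2])/d[2]
def proj(c,p):
    T=np.array(c['T']);q=T[:3,:3].T@(np.array(p,float)-T[:3,3])
    return cv2.projectPoints(np.array([[q[0],-q[1],-q[2]]]),np.zeros(3),np.zeros(3),np.array(c['mtx'],float),np.array(c['dist'],float))[0][0,0]
def st():
    o=ctrl.get_obs();print(o['time_s'],np.round(o['tcp_pos'],1),np.round(o['tool_rot'],3),'F',np.round(o['force'],1),'op',o['opening'],np.round(o['joint_positions'],2));return o
def to(p,yaw=None):
    """units to move to world TCP p; yaw= world angle of tool y line"""
    o=ctrl.get_obs();M=R.from_rotvec(o['tool_rot']).as_matrix()
    d=M.T@(np.array(p,float)-o['tcp_pos'])/30
    t=0
    if yaw is not None:
        a=np.arctan2(M[1,1],M[0,1]);t=-(yaw-a);t=(t+np.pi/2)%np.pi-np.pi/2
    print('to',np.round(p,1),'units',np.round(d,2),'twist',round(np.degrees(t)/5,2),'alt',round((np.degrees(t)-180*np.sign(t))/5,2));return d
E
python3 - <<'E'
from h import *
o=st();print(R.from_rotvec(o['tool_rot']).as_matrix().round(2))
for n in('scene','top','wrist'):
    c=shot(n,n+'0.png');print(n,np.round(c['T'],2).tolist(),np.round(c['mtx'],0).tolist(),c['dist'])
E
```

```text
0.0 [ 250.6 -572.   252.5] [-3.073 -0.644  0.   ] F [ 0.3 -0.2  0.2] op 85.49848159794173 [-1.18  0.42  1.63 -0.    1.09 -0.02]
[[ 0.92  0.4  -0.  ]
 [ 0.4  -0.92  0.  ]
 [ 0.   -0.   -1.  ]]
scene [[-0.25, -0.75, 0.62, 1337.01], [0.97, -0.2, 0.15, 322.12], [0.01, 0.63, 0.77, 1092.22], [0.0, 0.0, 0.0, 1.0]] [[411.0, 0.0, 263.0], [0.0, 411.0, 195.0], [0.0, 0.0, 1.0]] [0.03130009 0.         0.         0.         0.        ]
top [[-0.03, 0.98, -0.21, 340.1], [-1.0, -0.03, 0.01, 142.52], [-0.0, 0.21, 0.98, 1455.9], [0.0, 0.0, 0.0, 1.0]] [[475.0, 0.0, 261.0], [0.0, 475.0, 186.0], [0.0, 0.0, 1.0]] [0.03432723 0.         0.         0.         0.        ]
wrist [[0.4, 0.88, 0.25, 314.08], [-0.92, 0.39, 0.11, -543.51], [-0.0, -0.27, 0.96, 373.9], [0.0, 0.0, 0.0, 1.0]] [[328.0, 0.0, 256.0], [0.0, 328.0, 193.0], [0.0, 0.0, 1.0]] [-0.02695112  0.          0.          0.          0.        ]
```

View pics/scene0.png

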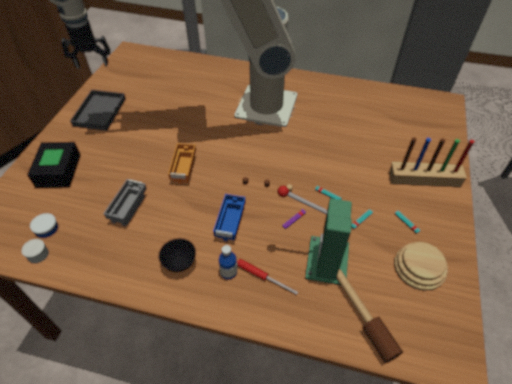

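View pics/top0.png

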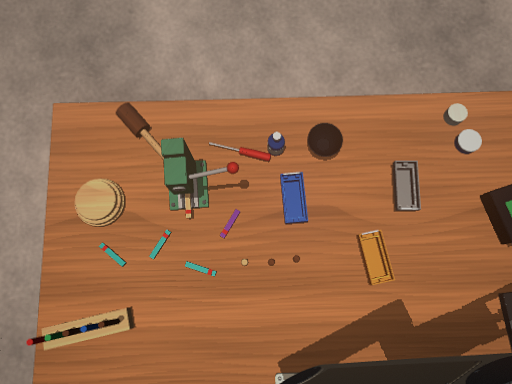

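The top view shows blue crate ~(293,198), orange ~(376,257), grey ~(406,186), press ~(185,175), knob (233,168), feet at (244,262) pale, (271,262) and (296,258) dark; the teal and purple bars are look-alikes. Zooming in on the top view.

Run:
```python
from h import *
im=cv2.imread('pics/top0.png')
a=cv2.resize(im[120:300,150:290],None,fx=3.3,fy=3.3,interpolation=cv2.INTER_CUBIC)[:, :]
b=cv2.resize(im[150:300,270:430],None,fx=2.1,fy=2.1,interpolation=cv2.INTER_CUBIC)
c=np.zeros((600,800,3),np.uint8);a=a[:600];c[:a.shape[0],:a.shape[1]]=a;c[:b.shape[0],464:800]=b[:,:336]
cv2.imwrite('pics/crop0.png',c)
c=shot('top')
for n,px,z in[('pale',(244,262),18),('dark',(271,262),18),('dark',(296,258),18),('knob',(233,168),264),('blue',(293,198),56),('or',(376,257),56),('grey',(406,186),56),('stick',(188,214),40),('head',(175,150),265)]:print(n,onz(c,px,z).round())
```

```text
pale [422. 190.  18.]
dark [420. 110.  18.]
dark [430.  34.  18.]
knob [649. 206. 264.]
blue [606.  38.  56.]
or [ 424. -196.   56.]
grey [ 633. -302.   56.]
stick [569. 355.  40.]
head [702. 356. 265.]
```

View pics/crop0.png

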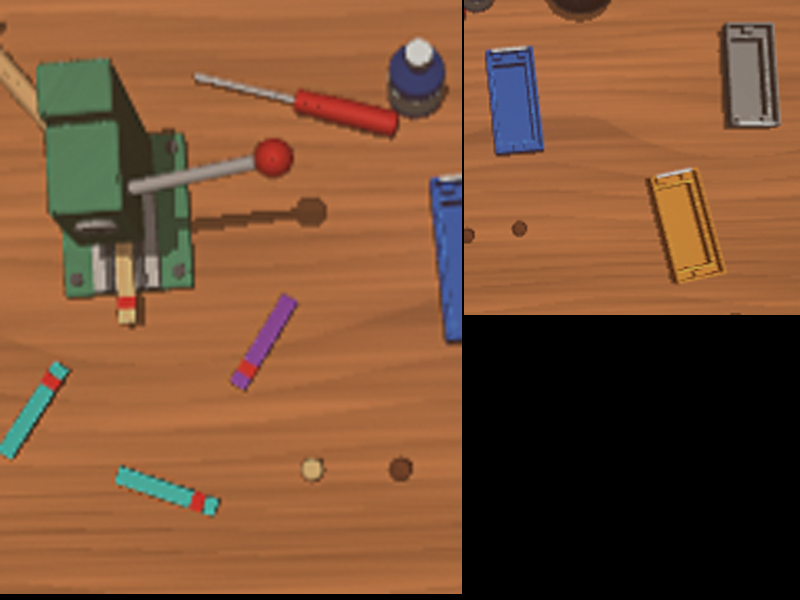

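Orange's and blue's white ends point away from the robot (+x); grey's needs a close look. Next, two-view measurement of the knob and rough positions.

```bash
cat >> h.py <<'E'
def tri(l):
    A=np.zeros((3,3));b=np.zeros(3)
    for c,px in l:
        o,d=ray(c,px);d=d/np.linalg.norm(d);P=np.eye(3)-np.outer(d,d);A+=P;b+=P@o
    p=np.linalg.solve(A,b);return p,[np.round(proj(c,p)-px,1) for c,px in l]
def blobs(m,amin=20):
    n,l,s,ce=cv2.connectedComponentsWithStats(m.astype(np.uint8));return [(ce[i].round(1),s[i].tolist()) for i in range(1,n) if s[i,4]>=amin]
def hsv(c):return cv2.cvtColor(c['color'],cv2.COLOR_BGR2HSV)
def red(c):
    h=hsv(c);return ((h[...,0]<4)|(h[...,0]>175))&(h[...,1]>170)&(h[...,2]>60)
E
python3 - <<'E'
from h import *
t=shot('top');s=shot('scene')
for c,w in((t,(205,150,260,190)),(s,(270,180,300,205))):
    m=red(c);k=np.zeros_like(m);k[w[1]:w[3],w[0]:w[2]]=m[w[1]:w[3],w[0]:w[2]]
    print(blobs(k,8))
# pale wood/ red band of stick in top
m=red(t);print([b for b in blobs(m,4) if b[0][0]<260])
for n,px,z in (('bl',(170.5,210),12),('br',(208.5,207.5),12)):print(n,onz(t,px,z).round(1))
# stick edges: crop(125,243)->/3.3+150
for q in((117,243),(134,243),(119,323),(136,323)):print(onz(t,(150+q[0]/3.3,120+q[1]/3.3),40).round(1))
# feet : colors
for p in((244,262),(271,262),(296,258)):print(t['color'][p[1],p[0]],hsv(t)[p[1],p[0]])
E
```

```text
[(array([250.7, 152.9]), [239, 150, 21, 9, 115]), (array([232.4, 167.1]), [227, 162, 11, 11, 87])]
[(array([282.7, 190.6]), [278, 187, 10, 9, 68])]
[(array([255. , 153.6]), [239, 148, 31, 13, 202]), (array([232.4, 167.1]), [227, 162, 11, 11, 87]), (array([188., 211.]), [186, 210, 5, 3, 15]), (array([224.8, 231.5]), [223, 229, 5, 6, 18]), (array([165.1, 235.2]), [163, 233, 5, 5, 17]), (array([104.6, 247.4]), [102, 245, 6, 6, 16]), (array([209.5, 271.5]), [208, 269, 4, 6, 18]), (array([ 29.8, 341.6]), [27, 339, 7, 6, 32])]
bl [587.2 412.8  12. ]
br [591.6 296.2  12. ]
[631.4 362.9  40. ]
[630.9 347.3  40. ]
[557.1 360.6  40. ]
[556.6 345.2  40. ]
[107 163 199] [ 18 118 199]
[ 38  64 110] [ 11 167 110]
[ 42  67 114] [ 10 161 114]
```

Run:
```python
from h import *
t=shot('top');s=shot('scene')
p,e=tri([(t,(233,167.5)),(s,(283,190.8))]);print(p,e)
# feet in both views, dark
for c in(t,s):
    h=hsv(c)
    d=(h[...,2]<125)&(h[...,1]>140)&(h[...,0]<14);print('dark',[b for b in blobs(d,10) if b[1][4]<120])
    w=(abs(h[...,0].astype(int)-18)<6)&(h[...,1]<140)&(h[...,1]>60)&(h[...,2]>150);print('pale',[b for b in blobs(w,8) if b[1][4]<200])
to(p+[0,0,60],np.pi/2)
```

```text
[650.96847768 206.33704629 262.8437374 ] [array([-0.3,  0.1]), array([-0.3, -0. ])]
dark [(array([336.7, 144.4]), [329, 135, 12, 20, 66]), (array([320.2, 153.6]), [307, 137, 33, 24, 107]), (array([217. , 146.4]), [209, 145, 17, 4, 17]), (array([283.9, 148.8]), [282, 146, 4, 8, 11]), (array([256.1, 157.2]), [240, 153, 31, 9, 62]), (array([234.3, 170. ]), [227, 163, 12, 11, 24]), (array([395.8, 192.7]), [391, 163, 24, 49, 76]), (array([123.7, 196. ]), [120, 187, 6, 19, 23]), (array([119.6, 215. ]), [112, 207, 13, 16, 24]), (array([191.8, 213.9]), [189, 208, 5, 12, 30]), (array([385.4, 254.2]), [379, 231, 14, 48, 68]), (array([363.4, 259.5]), [356, 235, 15, 50, 118]), (array([380.8, 254. ]), [375, 237, 12, 35, 52]), (array([295.9, 258.5]), [293, 255, 7, 8, 42]), (array([271. , 261.8]), [268, 259, 7, 7, 41]), (array([132. , 316.2]), [127, 306, 9, 23, 39]), (array([107.9, 322.6]), [98, 319, 22, 9, 102]), (array([ 70.5, 331.6]), [62, 328, 18, 8, 88]), (array([ 38.2, 339.7]), [32, 336, 14, 8, 64])]
pale [(array([454.5, 103.5]), [450, 103, 10, 3, 10]), (array([465.1, 107.5]), [462, 104, 6, 8
[... 20312 characters left out ...]
, 5, 4, 8]), (array([425.5, 360.9]), [420, 357, 13, 11, 46]), (array([435.7, 362.3]), [433, 357, 7, 11, 20]), (array([373.7, 363.5]), [371, 359, 7, 9, 29]), (array([418.4, 365. ]), [417, 363, 4, 4, 8]), (array([446.1, 365.6]), [444, 362, 5, 7, 14]), (array([452. , 366.5]), [451, 365, 4, 4, 8]), (array([436.4, 371.7]), [434, 367, 7, 9, 18]), (array([381.9, 370.2]), [378, 368, 9, 5, 11]), (array([422.3, 373.7]), [420, 369, 6, 10, 22]), (array([447.2, 371.9]), [444, 370, 6, 6, 13]), (array([484.9, 375.1]), [483, 371, 4, 8, 15]), (array([443. , 379.2]), [437, 377, 12, 6, 26]), (array([455.1, 381.7]), [451, 380, 9, 4, 11])]
to [651.  206.3 322.8] units [ 22.63 -18.43  -2.32] twist 4.73 alt -31.27
```

Call:
apply_moves --pt "0 1.13 -0.92 -0.8 0" --pt "0 2.26 -1.84 -1.6 0" --pt "0 3.4 -2.76 -2.4 0" --pt "0 4.53 -3.7 -3 0" --pt "0 5.66 -4.6 -3.2 0" --grip_force 40

```text
time_s: 0.9
tcp_pos: [352.0, -377.0, 351.6]
tool_rot: [3.072, 0.643, 0.003]
force: [0.4, 0.1, -0.2]
opening: 11.9
gripper_force: 0.0
```

Call:
apply_moves --pt "0 1.13 -0.92 0 0" --pt "0 2.26 -1.84 0 0" --pt "0 3.4 -2.76 0 0" --pt "0 4.53 -3.7 0 0" --pt "0 5.66 -4.6 0 0"

```text
time_s: 1.4
tcp_pos: [451.6, -181.7, 349.6]
tool_rot: [3.075, 0.644, 0.001]
force: [1.4, -0.5, -0.6]
opening: -0.2
gripper_force: 0.0
```

Call:
apply_moves --pt "0 1.13 -0.92 0 0" --pt "0 2.26 -1.84 0 0" --pt "0 3.4 -2.76 0 0" --pt "0 4.53 -3.7 0 0" --pt "0 5.66 -4.6 0 0"

```text
time_s: 1.9
tcp_pos: [551.8, 13.0, 349.5]
tool_rot: [3.075, 0.644, 0.001]
force: [0.3, -0.6, 0.0]
opening: -0.2
gripper_force: 0.0
```

Call:
apply_moves --pt "0 1.13 -0.92 0 1.5" --pt "0 2.26 -1.84 0 3" --pt "0 3.4 -2.76 0 4.7" --pt "0 4.53 -3.7 0 4.7" --pt "0 5.66 -4.6 0 4.7"

```text
time_s: 2.4
tcp_pos: [651.9, 207.5, 349.3]
tool_rot: [3.142, 0.004, 0.0]
force: [-0.1, -1.2, 1.4]
opening: -0.3
gripper_force: 0.0
```

Run:
```python
from h import *
st();c=shot('wrist','w1.png');t=shot('top','top1.png')
print(proj(c,(651,206.3,263)))
m=red(c);print([b for b in blobs(m,200)])
to((651,206.3,310),np.pi/2)
```

```text
2.4 [651.9 207.5 349.3] [3.142 0.004 0.   ] F [-0.1 -1.2  1.4] op -0.28335946168331144 [ 0.29  0.43  1.4  -0.    1.32  1.86]
[259.67638285 208.58006273]
[(array([301. ,  68.5]), [263, 49, 77, 39, 1469]), (array([258.1, 208.6]), [235, 186, 47, 46, 1731])]
to [651.  206.3 310. ] units [-0.06  0.13  1.29] twist 0.07 alt -35.93
```

View pics/w1.png

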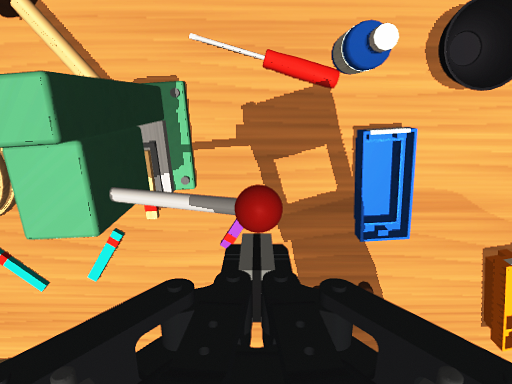

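View pics/top1.png

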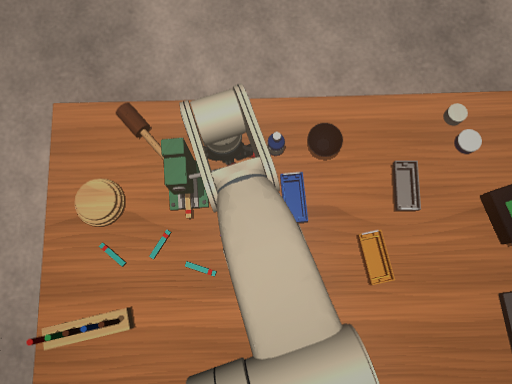

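The wrist view has the knob at (258,209), matching the two-view estimate. The blue crate is at (387,185), its white rim at (390,131). Working the lever.

Call:
apply_moves --pt "0 0 0 0.7 0" --pt "0 0 0 1.2 0" --pt "0 0 0 1.4 0"

```text
time_s: 2.8
tcp_pos: [650.3, 204.8, 305.0]
tool_rot: [3.14, 0.004, -0.006]
force: [-0.8, 0.2, -0.2]
opening: 0.1
gripper_force: 0.0
```

Call:
apply_moves --pt "0 0 0.13 0.47 0" --pt "0 0 0.3 0.9 0" --pt "0 0 0.42 1.3 0" --pt "0 0 0.5 1.73 0" --pt "0 0 0.55 2.13 0"

```text
time_s: 3.3
tcp_pos: [651.6, 188.4, 242.6]
tool_rot: [3.141, 0.003, 0.0]
force: [1.0, -2.6, 4.3]
opening: 0.3
gripper_force: 2.0
```

Call:
apply_moves --pt "0 0 0.03 0.37 0" --pt "0 0 0.03 0.73 0" --pt "0 0 0 1.1 0" --pt "0 0 -0.05 1.43 0" --pt "0 0 -0.12 1.77 0"

```text
time_s: 3.8
tcp_pos: [651.4, 193.0, 189.5]
tool_rot: [3.142, 0.004, -0.0]
force: [0.4, -3.6, 4.8]
opening: -0.0
gripper_force: 2.3
```

Run:
```python
from h import *
st();c=shot('wrist')
m=red(c);print([b for b in blobs(m,200)])
z=ctrl.get_obs()['tcp_pos'][2];print(proj(c,(651,359.5-np.sqrt(170**2-(z-228)**2),z-38)))
```

```text
3.8 [651.4 193.  189.5] [ 3.142  0.004 -0.   ] F [ 0.4 -3.6  4.8] op -0.023324337793045585 [0.27 0.57 1.54 0.   1.03 1.84]
[(array([308.4,  50.7]), [249, 20, 120, 61, 3721]), (array([255.1, 224.3]), [226, 206, 59, 39, 1525])]
[255.55432847 235.6765609 ]
```

Call:
apply_moves --pt "0 0 -0.13 0.38 0" --pt "0 0 -0.22 0.65 0" --pt "0 0 -0.3 0.85 0" --pt "0 0 -0.35 0.98 0" --pt "0 0 -0.38 1.05 0"

```text
time_s: 4.35
tcp_pos: [651.6, 203.9, 158.9]
tool_rot: [3.141, 0.005, 0.0]
force: [-1.6, -5.2, 9.3]
opening: -0.2
gripper_force: 4.5
```

Call:
apply_moves --pt "0 0 0 0 0" --pt "0 0 0 0 0"

```text
time_s: 4.55
tcp_pos: [651.6, 203.9, 159.3]
tool_rot: [3.141, 0.005, 0.0]
force: [-1.4, -7.2, 8.3]
opening: -0.2
gripper_force: 4.2
```

Call:
apply_moves --pt "0 0 -0.02 0.06 0" --pt "0 0 -0.04 0.12 0" --pt "0 0 -0.04 0.12 0" --pt "0 0 -0.04 0.12 0"

```text
time_s: 4.95
tcp_pos: [651.6, 205.1, 155.9]
tool_rot: [3.141, 0.005, 0.0]
force: [-1.9, -5.6, 9.7]
opening: 0.1
gripper_force: 4.6
```

Run:
```python
from h import *
st();c=shot('wrist')
print([b for b in blobs(red(c),200)])
print(proj(c,(651,359.5-170*np.cos(.43),190-170*np.sin(.43))))
```

```text
4.95 [651.6 205.1 155.9] [3.141 0.005 0.   ] F [-1.9 -5.6  9.7] op 0.09523406345780346 [ 0.29  0.62  1.55 -0.    0.97  1.86]
[(array([331.7,  44.7]), [264, 9, 137, 70, 4922]), (array([257. , 224.9]), [227, 208, 59, 38, 1405])]
[258.39116336 238.31563572]
```

Call:
apply_moves --pt "0 0 0.06 -0.17 0" --pt "0 0 0.13 -0.33 0" --pt "0 0 0.19 -0.5 0" --pt "0 0 0.25 -0.67 0" --pt "0 0 0.3 -0.83 0"

```text
time_s: 5.5
tcp_pos: [651.9, 197.7, 181.0]
tool_rot: [-3.139, -0.004, -0.002]
force: [-0.2, 1.9, 5.2]
opening: -0.4
gripper_force: 2.6
```

Call:
apply_moves --pt "0 0 0.04 -0.17 0" --pt "0 0 0.08 -0.33 0" --pt "0 0 0.11 -0.5 0" --pt "0 0 0.14 -0.67 0" --pt "0 0 0.17 -0.83 0"

```text
time_s: 6.0
tcp_pos: [651.5, 191.6, 205.4]
tool_rot: [-3.141, -0.004, -0.0]
force: [0.4, 3.6, 3.7]
opening: -0.0
gripper_force: 1.9
```

Call:
apply_moves --pt "0 0 0.02 -0.17 0" --pt "0 0 0.03 -0.33 0" --pt "0 0 0.04 -0.5 0" --pt "0 0 0.05 -0.67 0" --pt "0 0 0.05 -0.83 0"

```text
time_s: 6.5
tcp_pos: [651.3, 189.5, 230.1]
tool_rot: [3.141, 0.004, -0.001]
force: [-0.3, 2.1, 2.2]
opening: 0.0
gripper_force: 1.3
```

Call:
apply_moves --pt "0 0 -0.01 -0.17 0" --pt "0 0 -0.02 -0.33 0" --pt "0 0 -0.03 -0.5 0" --pt "0 0 -0.05 -0.67 0" --pt "0 0 -0.07 -0.83 0"

```text
time_s: 7.0
tcp_pos: [651.4, 191.8, 255.2]
tool_rot: [3.141, 0.004, -0.0]
force: [0.0, 1.8, 2.0]
opening: 0.0
gripper_force: 0.9
```

Call:
apply_moves --pt "0 0 -0.04 -0.17 0" --pt "0 0 -0.09 -0.33 0" --pt "0 0 -0.14 -0.5 0" --pt "0 0 -0.19 -0.67 0" --pt "0 0 -0.25 -0.83 0"

```text
time_s: 7.5
tcp_pos: [651.4, 199.4, 280.1]
tool_rot: [3.141, 0.004, -0.0]
force: [-0.4, 0.8, 0.6]
opening: 0.2
gripper_force: 0.6
```

Call:
apply_moves --pt "0 0 -0.06 -0.15 0" --pt "0 0 -0.12 -0.3 0" --pt "0 0 -0.19 -0.45 0" --pt "0 0 -0.25 -0.6 0" --pt "0 0 -0.31 -0.75 0"

```text
time_s: 8.0
tcp_pos: [651.5, 208.7, 302.5]
tool_rot: [3.141, 0.004, 0.0]
force: [-0.2, -0.3, -0.8]
opening: 0.0
gripper_force: 0.0
```

Run:
```python
from h import *
st();c=shot('wrist')
print([b for b in blobs(red(c),200)])
print(proj(c,(651,206.3,263)))
```

```text
8.0 [651.5 208.7 302.5] [3.141 0.004 0.   ] F [-0.2 -0.3 -0.8] op 0.024462291902621235 [ 0.29  0.46  1.44 -0.    1.23  1.86]
[(array([307.3,  64.5]), [265, 43, 85, 43, 1862]), (array([262.3, 225.5]), [231, 206, 60, 44, 1530])]
[262.77792701 236.02006003]
```

Call:
apply_moves --pt "0 0 0 -0.9 0" --pt "0.5 -1.6 0.6 -0.9 0" --pt "0.5 -3.2 1.2 -0.9 0" --pt "0.5 -4.8 1.8 -0.9 0" --pt "0.5 -6.3 2.4 -0.9 0"

```text
time_s: 8.55
tcp_pos: [462.8, 136.2, 329.0]
tool_rot: [3.141, 0.004, -0.0]
force: [-0.5, 0.1, 0.3]
opening: 42.6
gripper_force: 0.0
```

Call:
apply_moves --pt "0.5 -1.2 0.5 0 0" --pt "0.5 -2.4 0.9 0 0" --pt "0.5 -2.4 0.9 0 0"

```text
time_s: 8.85
tcp_pos: [388.7, 108.4, 328.9]
tool_rot: [3.141, 0.004, -0.003]
force: [0.6, -0.4, 1.0]
opening: 42.8
gripper_force: 0.0
```

```bash
cat >> h.py <<'E'
def feet(c,z=11,amin=60):
    """round dark/pale wood blobs on bench -> world"""
    h=hsv(c).astype(int);b=c['color'].astype(int)
    return h
E
python3 - <<'E'
from h import *
st();c=shot('wrist','w2.png')
for p in((422,190,11),(420,110,11),(430,34,11)):
    q=proj(c,p);print(q.round(),hsv(c)[tuple(q.round().astype(int)[::-1])] if 0<q[0]<512 and 0<q[1]<384 else '')
E
```

```text
8.85 [388.7 108.4 328.9] [ 3.141e+00  4.000e-03 -3.000e-03] F [ 0.6 -0.4  1. ] op 42.78299345432219 [ 0.24 -0.01  2.   -0.    1.16  1.81]
[195. 127.] [ 23 119 240]
[256. 129.] [ 11 197  57]
[314. 121.] [ 10 182  63]
```

View pics/w2.png

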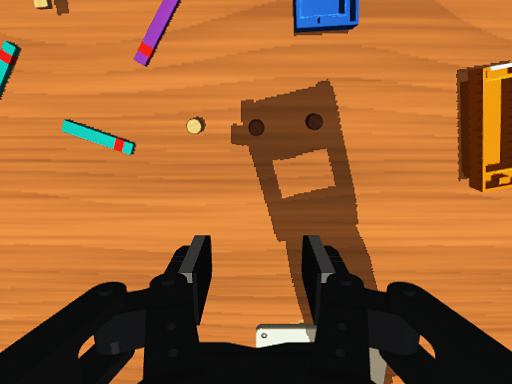

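Three feet, at (195,126), (256,128) and (314,121); no fourth. I'll measure them and check which colour thresholds work.

```bash
cat >> h.py <<'E'
def feet(c,vd=85):
    h=hsv(c).astype(int);H,S,V=h[...,0],h[...,1],h[...,2];out=[]
    k=np.ones((3,3),np.uint8)
    for n,m in(('dark',(V<vd)&(H<16)&(S>130)),('pale',(H>14)&(H<32)&(S<150)&(S>60)&(V>140))):
        m=cv2.morphologyEx(m.astype(np.uint8),cv2.MORPH_OPEN,k)
        for ce,s in blobs(m,100):
            if s[4]<1500 and .6<s[2]/s[3]<1.6 and s[4]>.62*s[2]*s[3]: out.append((n,onz(c,ce,12).round(1),ce,s[2:]))
    return out
E
python3 - <<'E'
from h import *
c=shot('wrist')
for f in feet(c):print(f)
c0=dict(shot('top'));
h=hsv(c);print('bluepix',h[10,325])
E
```

```text
('dark', array([430.1,  34.4,  12. ]), array([314.3, 123.8]), [18, 17, 240])
('dark', array([422.1, 110.2,  12. ]), array([256.7, 129.8]), [16, 17, 218])
('pale', array([573.6, 372.7,  12. ]), array([41.8,  4.7]), [14, 11, 134])
('pale', array([423.7, 192.4,  12. ]), array([194.5, 128.5]), [14, 14, 163])
bluepix [108 211 218]
```

Call:
apply_moves --pt "0.6 0.3 0.5 1.2 -1.6" --pt "0.6 0.6 1 2.4 -3.2" --pt "0.6 0.9 1.5 3.6 -4.8" --pt "0.6 1.2 2 4.8 -6.4" --pt "0.6 1.38 2.47 6 -8"

```text
time_s: 9.5
tcp_pos: [436.8, 35.4, 147.6]
tool_rot: [2.947, 1.087, 0.002]
force: [1.0, 0.4, 0.5]
opening: 51.2
gripper_force: 0.0
```

Call:
apply_moves --pt "0.6 0 0 0 -1.6" --pt "0.6 0 0 0 -3.2" --pt "0.6 0 0 0 -4.8" --pt "0.6 0 0 0 -6.4" --pt "0.6 0 0 0 -8"

```text
time_s: 10.0
tcp_pos: [436.0, 35.9, 148.6]
tool_rot: [2.398, 2.03, 0.0]
force: [0.2, 0.1, -0.1]
opening: 51.3
gripper_force: 0.0
```

Call:
apply_moves --pt "0.6 0 0 0 -1.6" --pt "0.6 0 0 0 -2" --pt "0.6 0 0 0 -2"

```text
time_s: 10.3
tcp_pos: [435.9, 35.9, 148.7]
tool_rot: [2.218, 2.225, 0.0]
force: [0.3, 0.3, -0.1]
opening: 51.1
gripper_force: 0.0
```

Run:
```python
from h import *
o=st();c=shot('wrist','w3.png')
for f in feet(c):print(f)
to((431.5,34.4,27),0)
```

```text
10.3 [435.9  35.9 148.7] [2.218 2.225 0.   ] F [ 0.3  0.3 -0.1] op 51.051758230265804 [ 0.06  0.33  2.11 -0.    0.71  0.05]
('dark', array([429.9,  34.3,  12. ]), array([249.4, 191.3]), [26, 29, 603])
to [431.5  34.4  27. ] units [-0.05 -0.14  4.06] twist 0.02 alt -35.98
```

View pics/w3.png

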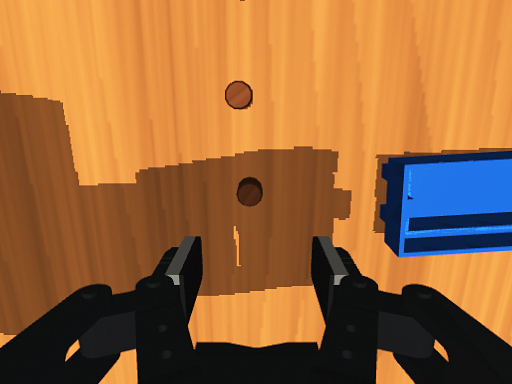

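The foot is at (249,191) in the wrist view, matching (430,34). Grasping it.

Call:
apply_moves --pt "0.6 -0.05 -0.18 1.2 0" --pt "0.6 -0.05 -0.18 2.4 0" --pt "0.6 -0.05 -0.18 3.5 0" --pt "0.6 -0.05 -0.18 4.05 0" --pt "0 -0.05 -0.18 4.05 0" --grip_force 30

```text
time_s: 10.85
tcp_pos: [428.1, 34.3, 25.4]
tool_rot: [-2.218, -2.221, 0.005]
force: [-0.3, 0.0, 0.6]
opening: 37.9
gripper_force: 0.0
```

Call:
apply_moves --pt "0 0 0 0 0" --pt "0 0 0 0 0" --pt "0 0 0 0 0" --pt "0 0 0 0 0"

```text
time_s: 11.25
tcp_pos: [429.7, 34.3, 28.6]
tool_rot: [2.218, 2.223, 0.002]
force: [-0.7, -0.4, -0.3]
opening: 19.5
gripper_force: 29.3
```

Call:
apply_moves --pt "0 0 0 -1.3 0" --pt "0 0 0 -2.8 0" --pt "0 0 0 -4.3 0" --pt "0 0 0.8 -5.3 0" --pt "0 0 1.6 -5.3 0"

```text
time_s: 11.75
tcp_pos: [479.9, 34.6, 191.9]
tool_rot: [2.214, 2.22, 0.011]
force: [0.5, 0.1, -0.4]
opening: 19.3
gripper_force: 29.5
```

Run:
```python
from h import *
o=st();c=shot('wrist','w4.png');t=shot('top')
for n,k in(('w',c),('t',t)):
    h=hsv(k);m=((h[...,0]>100)&(h[...,0]<118)&(h[...,1]>150)&(h[...,2]>60))
    if n=='t': m[:,:265]=0;m[:165]=0
    ct=max(cv2.findContours(m.astype(np.uint8),0,2)[0],key=cv2.contourArea);r=cv2.minAreaRect(ct)
    for q in cv2.boxPoints(r):print(n,q.round(),onz(k,q,56).round(1))
```

```text
11.75 [479.9  34.6 191.9] [2.214 2.22  0.011] F [ 0.5  0.1 -0.4] op 19.308055934923832 [0.05 0.3  1.99 0.   0.84 0.04]
w [318. 148.] [529.3  68.8  56. ]
w [509. 136.] [681.8  78.9  56. ]
w [514. 220.] [701.9   7.6  56. ]
w [323. 232.] [537.6  -2.4  56. ]
t [304. 194.] [616.9   4.8  56. ]
t [304. 194.] [616.9   4.8  56. ]
t [304. 192.] [623.    4.5  56. ]
t [304. 192.] [623.    4.5  56. ]
```

View pics/w4.png

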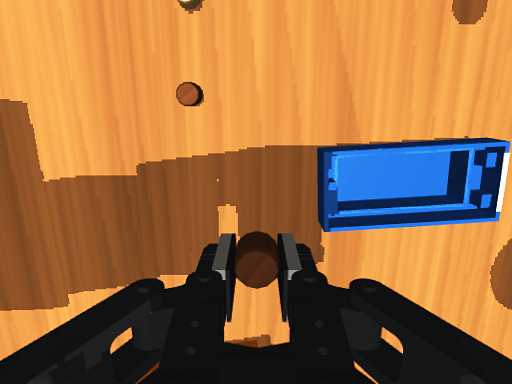

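The foot is held at (257,258). The blue crate spans (318–510, 139–231), white rim on the right (far end). Moving over it to measure from above.

Call:
apply_moves --pt "0 0 1.3 0 0" --pt "0 -0.3 2.6 0 0" --pt "0 -0.6 4 0 0" --pt "0 -0.6 4 0 0"

```text
time_s: 12.25
tcp_pos: [601.1, 15.8, 186.9]
tool_rot: [2.218, 2.221, 0.004]
force: [-0.2, 0.2, -0.3]
opening: 19.2
gripper_force: 29.6
```

Run:
```python
from h import *
o=st();c=shot('wrist','w5.png')
cv2.imwrite('pics/w5b.png',cv2.resize(c['color'][90:310,110:430],None,fx=2.5,fy=2.5))
print('cam',np.array(c['T'])[:3,3].round())
```

```text
12.25 [601.1  15.8 186.9] [2.218 2.221 0.004] F [-0.2  0.2 -0.3] op 19.21534932166241 [ 0.01  0.47  1.73 -0.    0.94  0.01]
cam [600.  86. 308.]
```

View pics/w5b.png

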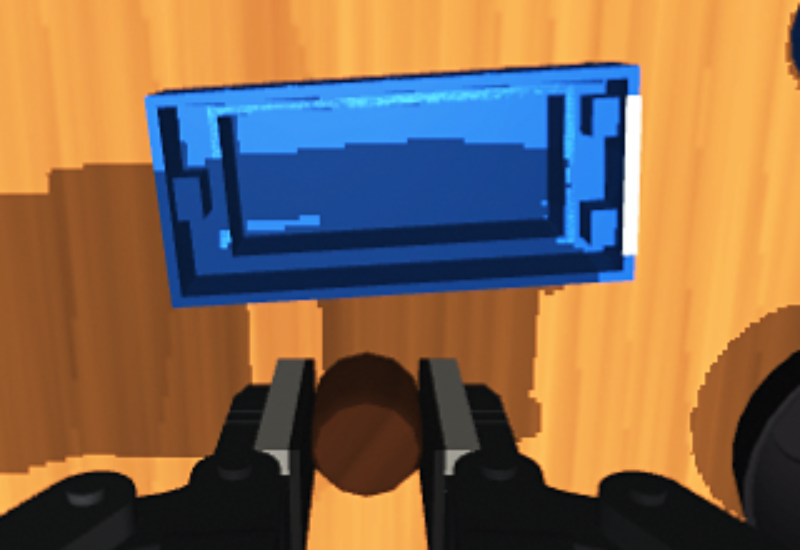

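Crop rim corners: TL (148,97), BL (175,306), TR (639,66), BR (632,281); white label mid (632,175).

```bash
cat >> h.py <<'E'
def crate(c,px,z=56):
    """rim corners: near-left, near-right, far-left, far-right as near/far = black/white end -> centre, yaw"""
    P=np.array([onz(c,q,z) for q in px]);ctr=P.mean(0)
    d=(P[2]+P[3]-P[0]-P[1])[:2];yaw=np.arctan2(d[1],d[0])
    print('corners',P[:,:2].round(1).tolist(),'centre',ctr.round(1),'yaw',round(np.degrees(yaw),1),'len',np.hypot(*d)/2);return ctr,yaw
E
python3 - <<'E'
from h import *
c=shot('wrist');f=lambda x,y:(x/2.5+110,y/2.5+90)
ctr,y=crate(c,[f(148,97),f(175,306),f(639,66),f(632,281)])
u=np.array([np.cos(y),np.sin(y),0]);v=np.array([-u[1],u[0],0])
for n,a,b in(('A',-28,-11),('B',28,-11),('C',0,11)):
    p=ctr+a*u+b*v;p[2]=75;print(n,p.round(1));to(p,y)
E
```

```text
corners [[531.7, 65.5], [535.7, -1.5], [679.8, 74.9], [683.7, 7.2]] centre [607.7  36.5  56. ] yaw 3.5 len 148.2853951376425
A [580.4  23.8  75. ]
to [580.4  23.8  75. ] units [ 0.24 -0.52  3.7 ] twist -0.67 alt 35.33
B [636.3  27.3  75. ]
to [636.3  27.3  75. ] units [0.35 1.34 3.69] twist -0.67 alt 35.33
C [607.   47.5  75. ]
to [607.   47.5  75. ] units [1.03 0.37 3.7 ] twist -0.67 alt 35.33
```

Call:
apply_moves --pt "0 0.24 -0.52 1 -0.67" --pt "0 0.24 -0.52 2.5 -0.67" --pt "0 0.24 -0.52 3.7 -0.67" --pt "0 0.24 -0.52 4.5 -0.67" --pt "0 0.24 -0.52 5.03 -0.67"

```text
time_s: 12.85
tcp_pos: [578.4, 24.1, 33.9]
tool_rot: [-2.15, -2.286, 0.005]
force: [0.5, 0.8, 0.3]
opening: 19.1
gripper_force: 29.6
```

Call:
apply_moves --pt "0 0 0 0 0" --pt "0.33 0 0 0.03 0" --pt "0.33 0 0 0.03 0" --pt "0.33 0 0 0.03 0"

```text
time_s: 13.25
tcp_pos: [582.2, 23.9, 36.2]
tool_rot: [2.152, 2.287, 0.002]
force: [0.3, 0.4, 1.1]
opening: 28.0
gripper_force: 0.0
```

Call:
apply_moves --pt "0.33 0 0 -0.6 0" --pt "0.33 0 0 -1.5 0" --pt "0.6 0 0 -2.8 0" --pt "0.6 0 -0.8 -4 0" --pt "0.6 -0.3 -2.3 -4 0"

```text
time_s: 13.75
tcp_pos: [518.5, 11.1, 160.6]
tool_rot: [2.145, 2.282, 0.015]
force: [-0.2, -1.6, -1.0]
opening: 51.5
gripper_force: 0.0
```

Call:
apply_moves --pt "0.6 0.5 -1.5 0 0" --pt "0.6 1.2 -2.8 0 0" --pt "0.6 1.5 -2.8 0 0.67" --pt "0.6 1.5 -2.8 0 0.67"

```text
time_s: 14.15
tcp_pos: [426.1, 51.2, 155.9]
tool_rot: [2.217, 2.224, 0.002]
force: [0.4, -0.5, 0.1]
opening: 51.5
gripper_force: 0.0
```

Run:
```python
from h import *
o=st();c=shot('wrist','w6.png')
for f in feet(c):print(f);to((f[1][0]+1,f[1][1],27),0)
```

```text
14.15 [426.1  51.2 155.9] [2.217e+00 2.224e+00 2.000e-03] F [ 0.4 -0.5  0.1] op 51.54209479650173 [0.09 0.3  2.12 0.   0.72 0.09]
```

Run:
```python
from h import *
c=shot('wrist')
for vd in(110,130,150):
  for f in feet(c,vd):print(vd,f)
q=proj(c,(424,110,12));print(q,hsv(c)[int(q[1]),int(q[0])],hsv(c)[int(q[1])-3:int(q[1])+4:3,int(q[0])+25])
to((424,110,27),0)
```

```text
130 ('dark', array([495.3,  38.4,  12. ]), array([336.2, 201.4]), [20, 32, 534])
150 ('dark', array([579.3,  23.8,  12. ]), array([431.1, 217.7]), [29, 27, 517])
[252.40816186 114.52880388] [ 11 188 157] [[ 14 182 226]
 [ 14 182 227]
 [ 14 182 227]]
to [424 110  27] units [ 1.98 -0.13  4.29] twist 0.05 alt -35.95
```

Call:
apply_moves --pt "0.6 1 -0.1 0 0" --pt "0.6 1.98 -0.13 0 0" --pt "0.6 1.98 -0.13 0 0"

```text
time_s: 14.55
tcp_pos: [424.1, 111.7, 155.3]
tool_rot: [2.215, 2.227, 0.003]
force: [-0.1, 0.2, 0.1]
opening: 51.3
gripper_force: 0.0
```

Run:
```python
from h import *
o=st();c=shot('wrist')
for vd in (120,180):
  for f in feet(c,vd):print(f);to((f[1][0],f[1][1],27),0)
```

```text
14.55 [424.1 111.7 155.3] [2.215 2.227 0.003] F [-0.1  0.2  0.1] op 51.30120400301076 [0.23 0.31 2.1  0.   0.72 0.22]
('dark', array([577.3,  27.9,  12. ]), array([423.4, 276.6]), [25, 16, 286])
to [577.3  27.9  27. ] units [-2.79  5.1   4.28] twist 0.06 alt -35.94
('pale', array([424. , 190.6,  12. ]), array([256.8,  88.6]), [25, 26, 519])
to [424.  190.6  27. ] units [2.66 0.02 4.27] twist 0.06 alt -35.94
('pale', array([424. , 190.6,  12. ]), array([256.8,  88.6]), [25, 26, 519])
to [424.  190.6  27. ] units [2.66 0.02 4.27] twist 0.06 alt -35.94
```

Call:
apply_moves --pt "0.6 -0.04 -0.03 1.2 0" --pt "0.6 -0.04 -0.03 2.4 0" --pt "0.6 -0.04 -0.03 3.6 0" --pt "0.6 -0.04 -0.03 4.27 0" --pt "0 -0.04 -0.03 4.27 0"

```text
time_s: 15.1
tcp_pos: [420.6, 107.4, 24.6]
tool_rot: [-2.217, -2.222, 0.006]
force: [-0.8, 0.2, -0.5]
opening: 37.9
gripper_force: 0.0
```

Call:
apply_moves --pt "0 0 0 0 0" --pt "0 0 0 0 0" --pt "0 0 0 0 0" --pt "0 0 0 0 0"

```text
time_s: 15.5
tcp_pos: [422.3, 108.8, 27.8]
tool_rot: [2.218, 2.224, 0.003]
force: [0.1, -0.5, 0.6]
opening: 19.4
gripper_force: 29.3
```

Call:
apply_moves --pt "0 0 0 -1.3 0" --pt "0 0 0 -2.8 0" --pt "0 -0.5 0 -4.3 0" --pt "0 -1.3 1 -5 0" --pt "0 -1.8 2.5 -5 0"

```text
time_s: 16.0
tcp_pos: [497.6, 54.2, 181.2]
tool_rot: [2.215, 2.223, 0.007]
force: [1.0, 1.0, 0.2]
opening: 19.6
gripper_force: 29.5
```

Run:
```python
from h import *
st();to((636.3,27.3,160),np.radians(3.5))
```

```text
16.0 [497.6  54.2 181.2] [2.215 2.223 0.007] F [1.  1.  0.2] op 19.609964844828273 [ 0.08  0.34  1.96 -0.    0.83  0.08]
to [636.3  27.3 160. ] units [-0.91  4.62  0.73] twist -0.66 alt 35.34
```

Call:
apply_moves --pt "0 -0.3 1.5 0 -0.66" --pt "0 -0.6 3 0 -0.66" --pt "0 -0.9 4.3 0 -0.66" --pt "0 -0.91 4.62 0 -0.66" --pt "0 -0.91 4.62 0.6 -0.66"

```text
time_s: 16.5
tcp_pos: [638.4, 27.8, 161.2]
tool_rot: [2.151, 2.284, 0.007]
force: [1.1, -0.5, -0.6]
opening: 19.8
gripper_force: 29.5
```

Call:
apply_moves --pt "0 0 0 0 0" --pt "0 0 0 0 0"

```text
time_s: 16.7
tcp_pos: [634.1, 28.2, 158.8]
tool_rot: [-2.152, -2.287, 0.002]
force: [0.2, -0.4, 0.3]
opening: 19.2
gripper_force: 29.5
```

Run:
```python
from h import *
st();to((636.3,27.3,34),np.radians(3.5))
```

```text
16.7 [634.1  28.2 158.8] [-2.152e+00 -2.287e+00  2.000e-03] F [ 0.2 -0.4  0.3] op 19.209216544234913 [ 0.03  0.55  1.67  0.    0.93 -0.03]
to [636.3  27.3  34. ] units [-0.03  0.08  4.16] twist -0.01 alt 35.99
```

Place B, retreat, go to the pale foot at (424,190.6).

Call:
apply_moves --pt "0 -0.03 0.07 1 0" --pt "0 -0.03 0.07 2.2 0" --pt "0 -0.03 0.07 3.3 0" --pt "0 -0.03 0.07 4.12 0" --pt "0 -0.03 0.07 4.12 0"

```text
time_s: 17.2
tcp_pos: [635.6, 27.4, 33.3]
tool_rot: [-2.151, -2.286, 0.005]
force: [-0.4, 0.2, 0.5]
opening: 19.4
gripper_force: 29.6
```

Call:
apply_moves --pt "0.33 0 0 0 0" --pt "0.33 0 0 0 0" --pt "0.33 0 0 0 0" --pt "0.33 0 0 -0.6 0" --pt "0.33 0 0 -1.5 0"

```text
time_s: 17.7
tcp_pos: [636.7, 27.1, 81.0]
tool_rot: [-2.153, -2.286, 0.002]
force: [-0.1, -0.1, 0.2]
opening: 28.2
gripper_force: 0.0
```

Call:
apply_moves --pt "0.6 0 0 -1.3 0" --pt "0.6 0.3 -1 -2.4 0" --pt "0.6 1 -2.3 -2.4 0" --pt "0.6 1.8 -3.6 -2.4 0" --pt "0.6 2.6 -4.9 -2.4 0"

```text
time_s: 18.2
tcp_pos: [485.1, 96.6, 154.4]
tool_rot: [2.153, 2.285, 0.004]
force: [0.4, 1.3, -0.3]
opening: 51.3
gripper_force: 0.0
```

Call:
apply_moves --pt "0.6 0.9 -1.1 0 0.66" --pt "0.6 1.8 -2.2 0 0.66" --pt "0.6 2.1 -2.2 0 0.66" --pt "0.6 2.1 -2.2 0 0.66"

```text
time_s: 18.6
tcp_pos: [416.9, 156.3, 153.9]
tool_rot: [2.215, 2.226, 0.005]
force: [0.9, 0.1, 0.4]
opening: 50.9
gripper_force: 0.0
```

Run:
```python
from h import *
st();c=shot('wrist')
for f in feet(c):
  if f[0]=='pale':print(f);to((f[1][0],f[1][1],27),0)
```

```text
18.6 [416.9 156.3 153.9] [2.215 2.226 0.005] F [0.9 0.1 0.4] op 50.858569841985236 [0.33 0.32 2.09 0.   0.73 0.33]
('pale', array([423.3, 191.4,  12. ]), array([264.4, 145.6]), [23, 16, 289])
to [423.3 191.4  27. ] units [1.18 0.18 4.22] twist 0.05 alt -35.95
```

Call:
apply_moves --pt "0.6 0.8 0.2 0 0" --pt "0.6 1.15 0.22 1 0" --pt "0.6 1.15 0.22 2.3 0" --pt "0.6 1.15 0.22 3.5 0" --pt "0.6 1.15 0.22 4.22 0"

```text
time_s: 19.15
tcp_pos: [423.8, 188.8, 23.7]
tool_rot: [-2.22, -2.223, 0.001]
force: [-0.6, -0.2, -0.3]
opening: 51.3
gripper_force: 0.0
```

Call:
apply_moves --pt "0 0 0 0 0" --pt "0 0 0 0 0" --pt "0 0 0 0 0" --pt "0 0 0 0 0" --pt "0 0 0 0 0"

```text
time_s: 19.65
tcp_pos: [423.7, 189.8, 26.7]
tool_rot: [2.218, 2.224, 0.003]
force: [-0.6, 0.4, 0.2]
opening: 19.8
gripper_force: 29.9
```

Call:
apply_moves --pt "0 0 0 -1.3 0" --pt "0 0 0 -2.8 0" --pt "0 -0.5 0.8 -4.3 0" --pt "0 -1.5 2 -5 0" --pt "0 -2.5 3.2 -5 0"

```text
time_s: 20.15
tcp_pos: [521.4, 115.4, 180.4]
tool_rot: [2.213, 2.224, 0.01]
force: [1.4, 0.8, -0.9]
opening: 19.1
gripper_force: 29.9
```

Call:
apply_moves --pt "0 -0.9 1.2 0 -0.66" --pt "0 -1.8 2.2 0 -0.66" --pt "0 -2.2 2.8 0 -0.66" --pt "0 -2.2 2.8 0 -0.66" --pt "0 -2.2 2.8 0 -0.66"

```text
time_s: 20.65
tcp_pos: [602.4, 49.3, 175.7]
tool_rot: [-2.154, -2.286, 0.0]
force: [-0.4, -0.4, -0.8]
opening: 19.6
gripper_force: 29.9
```

Run:
```python
from h import *
st();c=shot('wrist','w7.png');to((607,47.5,34),np.radians(3.5))
cv2.imwrite('pics/w7b.png',cv2.resize(c['color'][90:310,110:430],None,fx=2.0,fy=2.0))
```

```text
20.65 [602.4  49.3 175.7] [-2.154 -2.286  0.   ] F [-0.4 -0.4 -0.8] op 19.63404040017637 [0.06 0.49 1.73 0.   0.92 0.  ]
to [607.   47.5  34. ] units [-0.09  0.17  4.72] twist -0.01 alt 35.99
```

View pics/w7b.png

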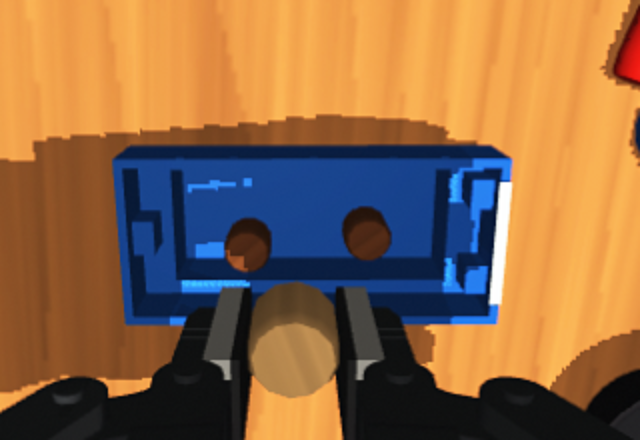

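Two dark feet stand in the crate at (248,245) and (367,234); the pale one is held at (293,340). Placing C, then heading to the orange crate.

Call:
apply_moves --pt "0 -0.09 0.17 0.8 0" --pt "0 -0.09 0.17 2.2 0" --pt "0 -0.09 0.17 3.6 0" --pt "0 -0.09 0.17 4.68 0" --pt "0 -0.09 0.17 4.72 0"

```text
time_s: 21.2
tcp_pos: [604.5, 47.9, 30.6]
tool_rot: [-2.148, -2.285, 0.008]
force: [-0.5, 0.2, -0.2]
opening: 19.7
gripper_force: 32.1
```

Call:
apply_moves --pt "0.33 0 0 0 0" --pt "0.33 0 0 0 0" --pt "0.33 0 0 0 0" --pt "0.33 0 0 -0.6 0" --pt "0.33 0 0 -1.5 0"

```text
time_s: 21.7
tcp_pos: [607.5, 46.9, 80.1]
tool_rot: [-2.153, -2.286, 0.002]
force: [-0.0, -0.6, 0.2]
opening: 28.1
gripper_force: 0.0
```

Call:
apply_moves --pt "0.9 0 0 -1.5 0" --pt "0.9 0 0 -3 0" --pt "0.9 -0.7 -0.7 -4.4 1.6" --pt "0.9 -2 -1.4 -4.4 3.2" --pt "0.9 -3.3 -2.1 -4.4 4.7"

```text
time_s: 22.2
tcp_pos: [551.8, -56.4, 215.3]
tool_rot: [2.574, 1.793, 0.008]
force: [-0.6, -0.7, 0.0]
opening: 76.8
gripper_force: 0.0
```

Run:
```python
from h import *
st();c=shot('wrist','w8.png')
print(np.round(np.array(c['T'])[:3,3]))
to((424,-190,220),np.pi/2)
t=shot('top');h=hsv(t)
for n,m in(('or',(h[...,0]>15)&(h[...,0]<25)&(h[...,1]>190)&(h[...,2]>130)),):
    m[:, :330]=0;ct=max(cv2.findContours(m.astype(np.uint8),0,2)[0],key=cv2.contourArea);r=cv2.minAreaRect(ct);print(r)
    for q in cv2.boxPoints(r):print(onz(t,q,50).round())
```

```text
22.2 [551.8 -56.4 215.3] [2.574 1.793 0.008] F [-0.6 -0.7  0. ] op 76.80690852378213 [-0.12  0.37  1.82 -0.    0.95  0.23]
[575.  10. 337.]
to [ 424 -190  220] units [-5.49 -2.34 -0.2 ] twist 13.84 alt -22.16Traceback (most recent call last):
  File "<stdin>", line 7, in <module>
ValueError: max() iterable argument is empty
```

Call:
apply_moves --pt "0.95 -1.3 -0.6 0 0" --pt "0.95 -2.7 -1.2 0 0" --pt "0.95 -4 -1.8 0 0" --pt "0.95 -5.2 -2.3 0 1.6" --pt "0.95 -5.5 -2.35 0 3.2"

```text
time_s: 22.8
tcp_pos: [426.1, -187.9, 212.5]
tool_rot: [2.804, 1.415, 0.0]
force: [1.2, -0.4, 0.3]
opening: 81.1
gripper_force: 0.0
```

Call:
apply_moves --pt "0.95 0 0 0 1.6" --pt "0.95 0 0 0 3.2" --pt "0.95 0 0 0 4.8" --pt "0.95 0 0 0 6.4" --pt "0.95 0 0 0 8"

```text
time_s: 23.3
tcp_pos: [428.9, -186.4, 212.6]
tool_rot: [3.118, 0.374, 0.003]
force: [-0.0, -0.0, -0.0]
opening: 80.8
gripper_force: 0.0
```

Call:
apply_moves --pt "0.95 0 0 0 0" --pt "0.95 0 0 0 0"

```text
time_s: 23.5
tcp_pos: [428.8, -186.4, 212.0]
tool_rot: [3.117, 0.388, 0.002]
force: [0.7, -0.7, 0.3]
opening: 81.1
gripper_force: 0.0
```

Run:
```python
from h import *
st();c=shot('wrist','w9.png')
b=cv2.imread('pics/w8.png')
v=np.zeros((500,800,3),np.uint8)
v[:400,:400]=cv2.resize(c['color'][0:256,120:376],(400,400),interpolation=cv2.INTER_CUBIC)
v[:384,400:800]=b[:,112:512]
cv2.imwrite('pics/w9b.png',v)
```

```text
23.5 [ 428.8 -186.4  212. ] [3.117e+00 3.880e-01 2.000e-03] F [ 0.7 -0.7  0.3] op 81.07614233048126 [-0.44  0.25  2.    0.    0.88  0.89]
```

View pics/w9b.png

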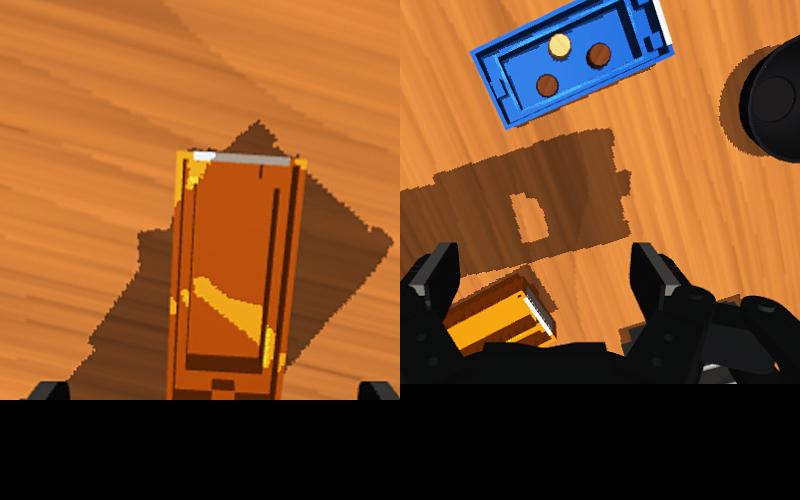

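All three feet stand separately in the blue crate (right half). The left half shows the orange crate: white end corners (176,151) and (307,160), left rim edge down to (168,390).

Run:
```python
from h import *
c=shot('wrist');f=lambda x,y:(x/1.5625+120,y/1.5625)
fl,fr,nl,nr=[onz(c,f(*q),56) for q in((176,151),(307,160),(168,390),(283,390))]
for p in(fl,fr,nl,nr):print(p.round(1))
for n,d in(('end',fl-fr),('left',fl-nl),('right',fr-nr)):
    print(n,np.degrees(np.arctan2(d[1],d[0])).round(1)-(90 if n=='end' else 0),np.linalg.norm(d).round(1))
m=(fl+fr)/2
for y in(11,13,15):
    y=np.radians(y);print((m-75*np.array([np.cos(y),np.sin(y),0])).round(1))
to((430,-186,70),np.radians(103))
```

```text
[ 493.5 -149.1   56. ]
[ 505.9 -216.6   56. ]
[ 359.9 -175.1   56. ]
[ 376.5 -241.2   56. ]
end 10.400000000000006 68.6
left 11.0 136.2
right 10.8 131.7
[ 426.1 -197.1   56. ]
[ 426.6 -199.7   56. ]
[ 427.2 -202.2   56. ]
to [ 430 -186   70] units [ 0.04 -0.01  4.72] twist 0.22 alt -35.78
```

Run:
```python
from h import *
to((426.1,-197.1,47),np.radians(101))
```

```text
to [ 426.1 -197.1   47. ] units [-0.17  0.32  5.49] twist 0.62 alt -35.38
```

Call:
apply_moves --pt "1 -0.17 0.32 0 0.62" --pt "1 -0.17 0.32 1.5 0.62" --pt "1 -0.17 0.32 3 0.62" --pt "1 -0.17 0.32 3 0.62"

```text
time_s: 24.0
tcp_pos: [422.3, -195.3, 116.6]
tool_rot: [-3.122, -0.299, 0.014]
force: [-0.0, 0.6, 1.2]
opening: 85.5
gripper_force: 0.0
```

Call:
apply_moves --pt "1 0 0 0.9 0" --pt "1 0 0 1.7 0" --pt "1 0 0 2.3 0" --pt "1 0 0 2.48 0" --pt "1 0 0 2.48 0"

```text
time_s: 24.5
tcp_pos: [426.4, -197.2, 47.5]
tool_rot: [3.127, 0.298, 0.0]
force: [0.6, -1.0, 1.2]
opening: 85.3
gripper_force: 0.0
```

Call:
apply_moves --pt "0.7 0 0 0 0" --pt "0.6 0 0 0 0" --pt "0.6 0 0 0 0" --pt "0.6 0 0 0 0" --pt "0.6 0 0 0 0" --grip_force 40

```text
time_s: 25.0
tcp_pos: [426.7, -197.4, 48.2]
tool_rot: [3.126, 0.297, 0.003]
force: [-0.5, 0.9, 5.3]
opening: 67.5
gripper_force: 44.5
```

Run:
```python
from h import *
st()
```

```text
25.0 [ 426.7 -197.4   48.2] [3.126e+00 2.970e-01 3.000e-03] F [-0.5  0.9  5.3] op 67.47139540632281 [-0.46  0.56  2.07  0.    0.51  0.92]
```

Call:
apply_moves --pt "0.6 0 0 -0.4 0" --pt "0.6 0 0 -1.2 0" --pt "0.6 0 0 -2.4 0" --pt "0.6 0 0 -3.8 0" --pt "0.6 0 0 -5.2 0"

```text
time_s: 25.5
tcp_pos: [425.2, -196.7, 205.2]
tool_rot: [3.127, 0.297, 0.0]
force: [0.6, -1.4, -2.1]
opening: 66.7
gripper_force: 47.0
```

Run:
```python
from h import *
o=st();c=shot('wrist','w10.png')
def TT(p,r):
    T=np.eye(4);T[:3,:3]=R.from_rotvec(r).as_matrix();T[:3,3]=p;return T
X=np.linalg.inv(TT(o['tcp_pos'],o['tool_rot']))@np.array(c['T'])
c8=dict(c);c8['T']=TT([551.8,-56.4,215.3],[2.574,1.793,.008])@X
print(np.array(c8['T'])[:3,3])
b=cv2.imread('pics/w8.png');h=cv2.cvtColor(b,cv2.COLOR_BGR2HSV)
m=((h[...,0]>100)&(h[...,0]<118)&(h[...,1]>120)&(h[...,2]>90)).astype(np.uint8)
ct=max(cv2.findContours(m,0,2)[0],key=cv2.contourArea);print(cv2.approxPolyDP(ct,4,True)[:,0].tolist())
f=lambda x,y:(x-400+112,y)
nl,nr,fr=[onz(c8,f(*q),56) for q in((471,52),(506,129),(673,52))]
for p in(nl,nr,fr):print(p.round(1))
d=fr-nr;e=nl-nr;print(np.degrees(np.arctan2(d[1],d[0])),np.linalg.norm(d),np.degrees(np.arctan2(e[1],e[0]))-90,np.linalg.norm(e),'centre',(nl+fr)/2)
cv2.imwrite('pics/w10b.png',np.hstack([cv2.resize(b[0:140,170:400],(460,280)),cv2.resize(c['color'],(340,280))]))
```

```text
25.5 [ 425.2 -196.7  205.2] [3.127 0.297 0.   ] F [ 0.6 -1.4 -2.1] op 66.71026070972954 [-0.46  0.26  2.01 -0.    0.87  0.92]
[574.28703349   9.11063157 336.671704  ]
[[383, 44], [372, 56], [372, 34], [363, 32], [356, 8], [346, 10], [341, 0], [335, 0], [354, 55], [345, 58], [327, 8], [275, 32], [283, 50], [274, 60], [260, 54], [260, 39], [214, 61], [234, 110], [209, 58], [331, 0], [312, 0], [193, 57], [201, 83], [189, 52], [298, 0], [274, 6], [182, 53], [218, 129], [385, 54]]
[533.8  63.7  56. ]
[537.2  -2.3  56. ]
[685.4   8.   56. ]
3.976833136281878 148.64818879703458 2.9498336333405604 66.09134418313887 centre [609.60304271  35.82779411  56.        ]
```

View pics/w10b.png

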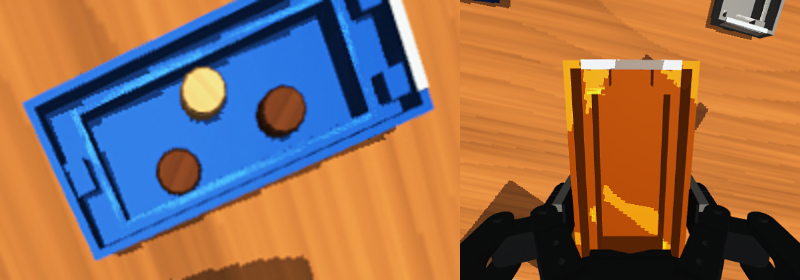

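Run:
```python
from h import *
o=st();c=shot('wrist');h=hsv(c)
im=c['color'].astype(int);w=(h[...,1]<60)&(h[...,2]>110);w[140:]=0;w[:,380:]=0;w[:,:140]=0
ys,xs=np.nonzero(w);print(xs.min(),xs.max(),ys.min(),ys.max())
z=o['tcp_pos'][2]+8
for q in((158,85),(358,85)):print(onz(c,q,z).round(1))
m=(onz(c,(158,85),z)+onz(c,(358,85),z))/2
M=R.from_rotvec(o['tool_rot']).as_matrix();print('end in tool',(M.T@(m-o['tcp_pos'])).round(1))
to((608.7,36.6,205),np.radians(93.5))
```

```text
25.55 [ 428.5 -198.3  211.4] [3.122 0.297 0.013] F [ 2.5 -2.   2.8] op 67.29405695965251 [-0.46  0.26  2.   -0.    0.88  0.92]
182 334 81 95
[ 494.9 -151.4  219.4]
[ 507.4 -216.6  219.4]
end in tool [74.2 -0.3 -7.4]
to [608.7  36.6 205. ] units [ 7.37 -6.56  0.15] twist 1.47 alt -34.53
```

Call:
apply_moves --pt "0.6 0.9 -0.8 0 0" --pt "0.6 2.1 -1.9 0 0" --pt "0.6 3.3 -3 0 0" --pt "0.6 4.5 -4.1 0 0" --pt "0.6 5.7 -5.1 0 0"

```text
time_s: 26.1
tcp_pos: [565.1, -12.6, 202.7]
tool_rot: [-3.127, -0.298, 0.001]
force: [0.8, -1.4, -1.5]
opening: 66.9
gripper_force: 47.1
```

Call:
apply_moves --pt "0.6 0.8 -0.75 0 -1" --pt "0.6 1.4 -1.25 0 -2.3" --pt "0.6 1.65 -1.46 0 -3.8" --pt "0.6 1.65 -1.46 0 -5.3" --pt "0.6 1.65 -1.46 0 -6.8"

```text
time_s: 26.6
tcp_pos: [604.7, 38.3, 202.2]
tool_rot: [-2.9, -1.208, 0.002]
force: [0.4, 0.8, -2.5]
opening: 67.1
gripper_force: 47.1
```

Call:
apply_moves --pt "0.6 0 0 0 -1.5" --pt "0.6 0 0 0 -3" --pt "0.6 0 0 0 -4.5" --pt "0.6 0 0 0 -6" --pt "0.6 0 0 0 -7.5"

```text
time_s: 27.1
tcp_pos: [604.5, 37.8, 202.4]
tool_rot: [-2.358, -2.074, 0.002]
force: [-0.2, -0.2, -2.3]
opening: 67.4
gripper_force: 47.1
```

Call:
apply_moves --pt "0.6 0 0 0 -1.5" --pt "0.6 0 0 0 -3" --pt "0.6 0 0 0 -4.5" --pt "0.6 0 0 0 -6" --pt "0.6 0 0 0 -7.5"

```text
time_s: 27.6
tcp_pos: [604.5, 37.8, 202.4]
tool_rot: [-1.566, -2.722, 0.001]
force: [0.8, 0.3, -2.4]
opening: 67.3
gripper_force: 47.1
```

Call:
apply_moves --pt "0.6 0 0 0 -1.5" --pt "0.6 0 0 0 -3" --pt "0.6 0 0 0 -4.5" --pt "0.6 0 0 0 -6" --pt "0.6 0 0 0 -7.5"

```text
time_s: 28.1
tcp_pos: [604.5, 37.8, 202.4]
tool_rot: [-0.608, -3.081, 0.0]
force: [-0.5, 0.3, -2.6]
opening: 66.9
gripper_force: 47.1
```

Call:
apply_moves --pt "0.6 0 0 0 -1.5" --pt "0.6 0 0 0 -3" --pt "0.6 0 0 0 -4.5" --pt "0.6 0 0 0 -5.2" --pt "0.6 0 0 0 -5.2"

```text
time_s: 28.6
tcp_pos: [604.6, 37.7, 202.4]
tool_rot: [0.093, -3.139, 0.0]
force: [-0.1, -0.0, -2.7]
opening: 67.4
gripper_force: 47.1
```

Run:
```python
from h import *
o=st();to((608,36.6,130),np.radians(93.5))
c=shot('wrist','w11.png');z=o['tcp_pos'][2]
t=shot('top','top11.png')
```

```text
28.6 [604.6  37.7 202.4] [ 0.093 -3.139  0.   ] F [-0.1 -0.  -2.7] op 67.43359967384269 [ 0.04  0.46  1.71 -0.    0.98 -1.59]
to [608.   36.6 130. ] units [-0.12 -0.04  2.41] twist -0.02 alt 35.98
```

View pics/w11.png

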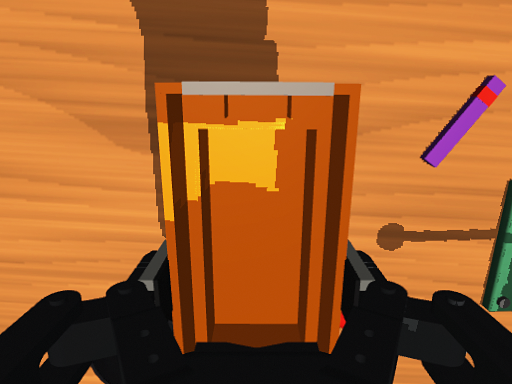

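The orange crate is held square, white label at (258,88) on the robot side. Lowering onto blue.

Call:
apply_moves --pt "0.6 -0.12 -0.04 0.8 0" --pt "0.6 -0.12 -0.04 1.6 0" --pt "0.6 -0.12 -0.04 2.3 0" --pt "0.6 -0.12 -0.04 2.5 0" --pt "0.6 -0.12 -0.04 2.5 0"

```text
time_s: 29.2
tcp_pos: [608.3, 36.8, 126.8]
tool_rot: [0.091, -3.138, 0.0]
force: [-0.0, 0.6, -2.5]
opening: 66.8
gripper_force: 46.9
```

Call:
apply_moves --pt "0.6 0 0 0.15 0" --pt "0.6 0 0 0.3 0" --pt "0.6 0 0 0.45 0" --pt "0.6 0 0 0.6 0" --pt "0.6 0 0 0.7 0"

```text
time_s: 29.7
tcp_pos: [608.9, 36.8, 106.3]
tool_rot: [0.092, -3.14, -0.0]
force: [-1.3, 0.3, -3.0]
opening: 67.3
gripper_force: 47.0
```

Run:
```python
from h import *
o=st();to((608,36.6,96.5),np.radians(93.5))
```

```text
29.7 [608.9  36.8 106.3] [ 0.092 -3.14  -0.   ] F [-1.3  0.3 -3. ] op 67.26618242024706 [ 0.04  0.6   1.75  0.    0.8  -1.59]
to [608.   36.6  96.5] units [ 0.03 -0.    0.33] twist -0.03 alt 35.97
```

Call:
apply_moves --pt "0.6 0.02 0 0.08 0" --pt "0.6 0.02 0 0.16 0" --pt "0.6 0.02 0 0.24 0" --pt "0.6 0.02 0 0.28 0" --pt "0.6 0.02 0 0.28 0"

```text
time_s: 30.2
tcp_pos: [608.3, 36.7, 98.0]
tool_rot: [0.092, -3.14, 0.0]
force: [-0.5, 0.4, -2.1]
opening: 67.2
gripper_force: 47.0
```

Call:
apply_moves --pt "0.6 0 0 0.04 0" --pt "0.6 0 0 0.08 0" --pt "0.6 0 0 0.08 0"

```text
time_s: 30.5
tcp_pos: [608.6, 36.8, 96.3]
tool_rot: [-0.092, 3.14, 0.0]
force: [-1.3, -0.1, 2.2]
opening: 67.4
gripper_force: 47.5
```

Run:
```python
from h import *
st()
```

```text
30.5 [608.6  36.8  96.3] [-0.092  3.14   0.   ] F [-1.3 -0.1  2.2] op 67.40580621721483 [ 0.04  0.61  1.75 -0.    0.78 -1.59]
```

Contact at TCP 96.3 mm, the stacked height. Releasing and heading for grey.

Call:
apply_moves --pt "0.8 0 0 0 0" --pt "0.95 0 0 0 0" --pt "1 0 0 0 0" --pt "1 0 0 0 0" --pt "1 0 0 -0.3 0"

```text
time_s: 31.0
tcp_pos: [607.5, 36.7, 104.0]
tool_rot: [0.092, -3.138, 0.0]
force: [0.6, 0.6, -0.2]
opening: 85.3
gripper_force: 0.0
```

Call:
apply_moves --pt "1 0 0 -0.6 0" --pt "1 0 0 -1.4 0" --pt "1 0 0 -2.6 0" --pt "1 0 0 -3.8 0" --pt "1 0 0 -4.2 0"

```text
time_s: 31.5
tcp_pos: [610.4, 36.9, 235.5]
tool_rot: [-0.092, 3.134, 0.0]
force: [-0.2, 0.9, 0.0]
opening: 85.5
gripper_force: 0.0
```

Call:
apply_moves --pt "1 1.2 0 0 0" --pt "1 2.2 0 0 0" --pt "1 2.2 0 0 0" --pt "1 2.2 0 0 0"

```text
time_s: 31.9
tcp_pos: [542.4, 32.9, 231.1]
tool_rot: [-0.092, 3.14, 0.0]
force: [0.6, 0.4, -0.5]
opening: 85.4
gripper_force: 0.0
```

Run:
```python
from h import *
o=st();c=shot('wrist','w12.png');h=hsv(c)
m=((h[...,0]>8)&(h[...,0]<25)&(h[...,1]>205)).astype(np.uint8)
for cx in (-73,73):
  for cy in(-32,32):
    y=np.radians(3.5);p=np.array([608.7+cx*np.cos(y)-cy*np.sin(y),36.6+cx*np.sin(y)+cy*np.cos(y),104]);q=proj(c,p).round(1);print(cx,cy,p.round(1),q)
w=((h[...,1]<60)&(h[...,2]>110));print([b for b in blobs(w,60)])
to((608.7,36.6,104))
```

```text
31.9 [542.4  32.9 231.1] [-0.092  3.14   0.   ] F [ 0.6  0.4 -0.5] op 85.35501415112003 [ 0.04  0.33  1.83 -0.    0.98 -1.59]
-73 -32 [5.378e+02 2.000e-01 1.040e+02] [213.5 183.5]
-73 32 [533.9  64.1 104. ] [295.4 183.2]
73 -32 [683.5   9.1 104. ] [220.  338.9]
73 32 [679.6  73.  104. ] [290.4 338.7]
[(array([258.6, 182.8]), [226, 181, 63, 5, 292]), (array([114.1, 294.9]), [107, 291, 13, 10, 80]), (array([398.1, 294.8]), [394, 291, 12, 10, 74])]
to [608.7  36.6 104. ] units [-2.18 -0.01  4.24] twist 0.0 alt 0.0
```

Call:
apply_moves --pt "1 -0.3 -1.4 0 0" --pt "1 -0.6 -2.9 0 0" --pt "1 -0.9 -4.4 0 0" --pt "1 -1.2 -5.9 0 0" --pt "1 -1.5 -7.4 0 0"

```text
time_s: 32.45
tcp_pos: [601.8, -188.3, 230.6]
tool_rot: [-0.092, 3.14, -0.0]
force: [0.8, 0.8, 0.4]
opening: 85.6
gripper_force: 0.0
```

Call:
apply_moves --pt "1 -0.2 -1.4 0.2 0" --pt "1 -0.5 -2.8 0.4 0" --pt "1 -0.8 -3.8 0.5 0" --pt "1 -0.8 -3.8 0.5 0" --pt "1 -0.8 -3.8 0.5 0"

```text
time_s: 32.95
tcp_pos: [631.3, -299.1, 214.8]
tool_rot: [0.09, -3.14, -0.001]
force: [-0.1, -0.2, 0.3]
opening: 85.6
gripper_force: 0.0
```

Run:
```python
from h import *
o=st();c=shot('wrist','w13.png');h=hsv(c)
print(proj(c,(633,-302,56)).round(), proj(c,(560,-302,56)).round())
w=((h[...,1]<45)&(h[...,2]>150));print([b for b in blobs(w,60)])
a=cv2.imread('pics/w12.png')[150:350,180:330]; a=cv2.resize(a,None,fx=2.6,fy=2.6,interpolation=cv2.INTER_CUBIC)
b=cv2.resize(c['color'][:,70:450],(400,404),interpolation=cv2.INTER_CUBIC)
v=np.zeros((530,800,3),np.uint8);v[:a.shape[0],:a.shape[1]]=a;v[:404,400:]=b
cv2.imwrite('pics/m13.png',v);print(a.shape,np.array(c['T'])[:3,3])
```

```text
32.95 [ 631.3 -299.1  214.8] [ 9.00e-02 -3.14e+00 -1.00e-03] F [-0.1 -0.2  0.3] op 85.60740602476002 [-0.46  0.57  1.48  0.    1.09 -2.09]
[251. 183.] [256.  98.]
[(array([244.7, 133.4]), [216, 100, 59, 67, 2277]), (array([259.1, 105.6]), [234, 102, 49, 8, 174]), (array([212.4, 128.9]), [210, 108, 6, 42, 146]), (array([278.2, 152. ]), [274, 132, 9, 40, 205]), (array([286.4, 155. ]), [283, 136, 8, 40, 137]), (array([265.9, 247.8]), [260, 239, 11, 15, 66]), (array([272.5, 257.8]), [260, 240, 19, 29, 114]), (array([216. , 260.7]), [205, 250, 32, 16, 110]), (array([ 41.3, 290. ]), [10, 270, 66, 43, 1922]), (array([ 68.2, 377.9]), [54, 370, 29, 14, 291])]
(520, 390, 3) [ 561.18419679 -302.45456672  336.15945902]
```

View pics/m13.png

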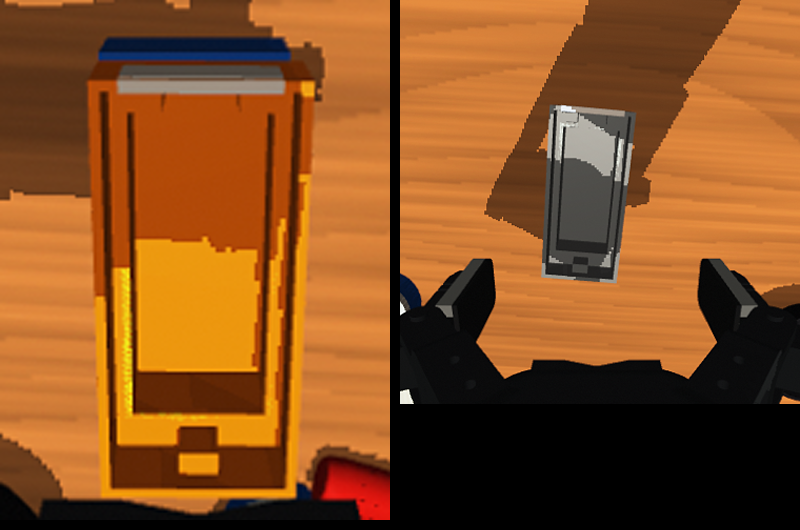

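Left: orange stands on blue, with no gap and no tilt visible. Right: grey has its white end toward the robot (top), with rim corners (552,106), (636,110), (541,281), (617,283) and the single lug at the far end.

Run:
```python
from h import *
o=st();c=shot('wrist');f=lambda x,y:((x-400)/1.0526+70,y/1.0526)
ctr,y=crate(c,[f(541,281),f(617,283),f(552,106),f(636,110)])
print(proj(c,ctr))
to((ctr[0],ctr[1],47),y+np.pi/2)
```

```text
33.0 [ 631.1 -298.1  215.1] [ 9.200e-02 -3.139e+00 -1.000e-03] F [ 0.6  0.4 -1.7] op 85.26465201599987 [-0.46  0.57  1.48  0.    1.09 -2.09]
corners [[717.5, -341.9], [715.6, -273.0], [564.3, -335.4], [563.5, -269.3]] centre [ 640.2 -304.9   56. ] yaw 178.1 len 152.7610987639786
[246.69965156 191.16517238]
to [ 640.2 -304.9   47. ] units [-0.29 -0.27  5.61] twist 1.06 alt -34.94
```

Call:
apply_moves --pt "1 -0.27 -0.27 0 1.06" --pt "1 -0.27 -0.27 1.5 1.06" --pt "1 -0.27 -0.27 3 1.06" --pt "1 -0.27 -0.27 3 1.06"

```text
time_s: 33.45
tcp_pos: [635.7, -302.6, 119.6]
tool_rot: [-0.051, -3.131, -0.008]
force: [-0.9, 0.1, -0.1]
opening: 85.2
gripper_force: 0.0
```

Call:
apply_moves --pt "1 0 0 0.9 0" --pt "1 0 0 1.7 0" --pt "1 0 0 2.4 0" --pt "1 0 0 2.6 0" --pt "1 0 0 2.6 0"

```text
time_s: 33.95
tcp_pos: [640.0, -305.6, 48.8]
tool_rot: [0.052, 3.141, 0.0]
force: [0.3, -0.2, -0.1]
opening: 85.1
gripper_force: 0.0
```

Call:
apply_moves --pt "0.7 0 0 0 0" --pt "0.6 0 0 0 0" --pt "0.6 0 0 0 0" --pt "0.6 0 0 0 0" --pt "0.6 0 0 0 0"

```text
time_s: 34.45
tcp_pos: [641.0, -306.7, 50.4]
tool_rot: [0.053, 3.138, -0.002]
force: [0.7, 1.1, 6.5]
opening: 67.4
gripper_force: 47.3
```

Run:
```python
from h import *
st()
```

```text
34.45 [ 641.  -306.7   50.4] [ 5.300e-02  3.138e+00 -2.000e-03] F [0.7 1.1 6.5] op 67.41317814282131 [-0.46  0.79  1.51  0.    0.84 -2.  ]
```

Call:
apply_moves --pt "0.6 0 0 -0.4 0" --pt "0.6 0 0 -1.2 0" --pt "0.6 0 0 -2.4 0" --pt "0.6 0 0 -3.8 0" --pt "0.6 0 0 -5.2 0"

```text
time_s: 34.95
tcp_pos: [639.0, -305.8, 205.8]
tool_rot: [-0.054, -3.14, -0.001]
force: [0.1, -0.2, -3.7]
opening: 67.4
gripper_force: 46.1
```

Call:
apply_moves --pt "0.6 0 0 -0.9 0" --pt "0.6 0 0 -1.8 0" --pt "0.6 0 0 -1.8 0" --pt "0.6 0 0 -1.8 0"

```text
time_s: 35.35
tcp_pos: [639.3, -306.0, 258.0]
tool_rot: [0.053, 3.141, -0.0]
force: [-0.4, 0.7, -3.0]
opening: 67.6
gripper_force: 46.3
```

Run:
```python
from h import *
o=st();c=shot('wrist','w14.png');h=hsv(c)
# profile along column through the middle: first grey (low saturation) row
for x in (200,256,310):
    s=h[40:140,x,1];v=h[40:140,x,2];r=np.nonzero(s<90)[0];print(x,'first grey row',40+r[0] if len(r) else None,v[r[:14]].tolist() if len(r) else '')
s=h[110,:,1];r=np.nonzero(s<90)[0];print('row110 grey cols',r.min(),r.max())
c10=cv2.cvtColor(cv2.imread('pics/w10.png'),cv2.COLOR_BGR2HSV)
for x in (200,256,310):
    s=c10[40:140,x,1];r=np.nonzero(s<60)[0];print('or',x,40+r[0],40+r[-1])
to((608.7,36.8,230),np.radians(93.5))
```

```text
35.35 [ 639.3 -306.   258. ] [ 0.053  3.141 -0.   ] F [-0.4  0.7 -3. ] op 67.64574637402987 [-0.46  0.54  1.42  0.    1.18 -2.  ]
200 first grey row 79 [249, 253, 251, 251, 251, 251, 251, 251, 251, 251, 251, 253, 247, 155]
256 first grey row 78 [207, 255, 252, 251, 251, 251, 251, 251, 251, 251, 251, 251, 253, 245]
310 first grey row 79 [186, 183, 182, 182, 183, 182, 182, 182, 183, 182, 183, 185, 161, 103]
row110 grey cols 0 355
or 200 81 94
or 256 83 93
or 310 82 95
to [608.7  36.8 230. ] units [ 1.39 11.37  0.9 ] twist -1.09 alt 34.91
```

Call:
apply_moves --pt "0.6 0.15 1.1 0 0" --pt "0.6 0.3 2.5 0 0" --pt "0.6 0.5 4 0 0" --pt "0.6 0.7 5.5 0 0" --pt "0.6 0.85 7 0 0"

```text
time_s: 35.9
tcp_pos: [619.5, -93.6, 255.3]
tool_rot: [-0.054, -3.137, -0.001]
force: [1.1, 0.5, -2.1]
opening: 67.4
gripper_force: 46.3
```

Call:
apply_moves --pt "0.6 0.2 1.4 0 0" --pt "0.6 0.35 2.8 0 1" --pt "0.6 0.5 3.8 0 2.3" --pt "0.6 0.54 4.37 0 3.8" --pt "0.6 0.54 4.37 0 5.3"

```text
time_s: 36.4
tcp_pos: [607.9, 38.8, 255.4]
tool_rot: [-0.775, -3.04, 0.001]
force: [-0.8, -1.0, -3.0]
opening: 67.2
gripper_force: 46.4
```

Call:
apply_moves --pt "0.6 0 0 0 1.5" --pt "0.6 0 0 0 3" --pt "0.6 0 0 0 4.5" --pt "0.6 0 0 0 6" --pt "0.6 0 0 0 7.5"

```text
time_s: 36.9
tcp_pos: [608.2, 36.2, 255.3]
tool_rot: [-1.715, -2.628, 0.004]
force: [-0.3, 0.2, -2.2]
opening: 67.2
gripper_force: 46.4
```

Call:
apply_moves --pt "0.6 0 0 0 1.5" --pt "0.6 0 0 0 3" --pt "0.6 0 0 0 4.5" --pt "0.6 0 0 0 6" --pt "0.6 0 0 0 7.5"

```text
time_s: 37.4
tcp_pos: [608.2, 36.2, 255.3]
tool_rot: [-2.47, -1.938, 0.005]
force: [-0.6, -0.3, -2.5]
opening: 66.8
gripper_force: 46.4
```

Call:
apply_moves --pt "0.6 0 0 0 1.5" --pt "0.6 0 0 0 3" --pt "0.6 0 0 0 4.5" --pt "0.6 0 0 0 6" --pt "0.6 0 0 0 7.5"

```text
time_s: 37.9
tcp_pos: [608.2, 36.2, 255.3]
tool_rot: [-2.963, -1.041, 0.006]
force: [-0.8, 0.8, -2.0]
opening: 67.5
gripper_force: 46.4
```

Call:
apply_moves --pt "0.6 0 0 0 1.5" --pt "0.6 0 0 0 3" --pt "0.6 0 0 0 4.5" --pt "0.6 0 0 0 6" --pt "0.6 0 0 0 7.1"

```text
time_s: 38.4
tcp_pos: [608.2, 36.2, 255.3]
tool_rot: [3.14, 0.09, -0.007]
force: [-0.2, 0.6, -3.1]
opening: 67.1
gripper_force: 46.4
```

Call:
apply_moves --pt "0.6 0 0 0.5 0" --pt "0.6 0 0 1 0" --pt "0.6 0 0 1.5 0" --pt "0.6 0 0 1.5 0" --pt "0.6 0 0 1.5 0"

```text
time_s: 38.9
tcp_pos: [609.1, 36.2, 211.7]
tool_rot: [3.14, 0.098, -0.003]
force: [-0.5, -0.3, -3.1]
opening: 67.0
gripper_force: 46.3
```

Run:
```python
from h import *
st();to((608.9,36.9,146),np.radians(93.5))
```

```text
38.9 [609.1  36.2 211.7] [ 3.14e+00  9.80e-02 -3.00e-03] F [-0.5 -0.3 -3.1] op 66.99709758306167 [ 0.04  0.45  1.69 -0.    1.    1.55]
to [608.9  36.9 146. ] units [ 0.   -0.02  2.19] twist 0.02 alt -35.98
```

Call:
apply_moves --pt "0.6 0 -0.02 0.6 0" --pt "0.6 0 -0.02 1.2 0" --pt "0.6 0 -0.02 1.6 0" --pt "0.6 0 -0.02 1.75 0" --pt "0.6 0 -0.02 1.75 0"

```text
time_s: 39.4
tcp_pos: [609.5, 36.8, 160.1]
tool_rot: [3.14, 0.098, -0.001]
force: [0.2, 0.2, -3.3]
opening: 67.2
gripper_force: 46.4
```

Call:
apply_moves --pt "0.6 0 0 0.08 0" --pt "0.6 0 0 0.16 0" --pt "0.6 0 0 0.24 0" --pt "0.6 0 0 0.32 0" --pt "0.6 0 0 0.32 0"

```text
time_s: 39.9
tcp_pos: [609.3, 36.8, 150.4]
tool_rot: [-3.14, -0.097, 0.001]
force: [0.1, 0.0, -2.6]
opening: 67.1
gripper_force: 46.5
```

Call:
apply_moves --pt "0.6 0 0 0.05 0" --pt "0.6 0 0 0.09 0" --pt "0.6 0 0 0.09 0"

```text
time_s: 40.2
tcp_pos: [609.4, 36.8, 147.8]
tool_rot: [-3.14, -0.097, 0.0]
force: [-0.1, 0.4, -2.4]
opening: 67.1
gripper_force: 46.5
```

Run:
```python
from h import *
st();to((608.9,36.9,146),np.radians(93.5))
```

```text
40.2 [609.4  36.8 147.8] [-3.14  -0.097  0.   ] F [-0.1  0.4 -2.4] op 67.08396217886288 [0.04 0.54 1.73 0.   0.88 1.55]
to [608.9  36.9 146. ] units [-0.02 -0.    0.06] twist 0.01 alt -35.99
```

Call:
apply_moves --pt "0.6 0 0 0.03 0" --pt "0.6 0 0 0.06 0" --pt "0.6 0 0 0.06 0"

```text
time_s: 40.5
tcp_pos: [609.6, 36.8, 146.4]
tool_rot: [-3.14, -0.097, -0.0]
force: [-0.6, -0.5, -2.1]
opening: 67.5
gripper_force: 46.8
```

Call:
apply_moves --pt "0.6 0 0 0.03 0" --pt "0.6 0 0 0.06 0" --pt "0.6 0 0 0.06 0"

```text
time_s: 40.8
tcp_pos: [609.7, 36.9, 146.2]
tool_rot: [-3.14, -0.097, -0.001]
force: [-4.7, -0.9, 12.6]
opening: 67.2
gripper_force: 48.5
```

Contact at the expected stacked height. Release and withdraw.

Call:
apply_moves --pt "0.6 0 0 -0.04 0" --pt "0.8 0 0 -0.04 0" --pt "0.95 0 0 -0.04 0" --pt "1 0 0 -0.04 0" --pt "1 0 0 -0.04 0"

```text
time_s: 41.3
tcp_pos: [609.5, 36.8, 145.4]
tool_rot: [3.14, 0.097, -0.0]
force: [-0.4, 0.2, 0.1]
opening: 85.6
gripper_force: 0.0
```

Call:
apply_moves --pt "1 0 0 -0.5 0" --pt "1 0 0 -1.4 0" --pt "1 0 0 -2.6 0" --pt "1 0 0 -3.8 0" --pt "1 -0.5 0 -4 0"

```text
time_s: 41.8
tcp_pos: [598.1, 36.1, 271.6]
tool_rot: [-3.14, -0.097, -0.016]
force: [0.1, 0.5, 0.5]
opening: 85.5
gripper_force: 0.0
```

Call:
apply_moves --pt "1 -1.5 0 0 0" --pt "1 -2.7 0 0 0" --pt "1 -2.7 0 0 0" --pt "1 -2.7 0 0 0"

```text
time_s: 42.2
tcp_pos: [513.1, 30.9, 266.2]
tool_rot: [-3.14, -0.097, -0.001]
force: [0.7, -0.4, -0.3]
opening: 85.5
gripper_force: 0.0
```

Run:
```python
from h import *
o=st();c=shot('wrist','w15.png');h=hsv(c)
w=((h[...,1]<40)&(h[...,2]>170));print([b for b in blobs(w,60)])
y=np.radians(3.5);u=np.array([np.cos(y),np.sin(y),0]);v=np.array([-u[1],u[0],0]);C=np.array([609.5,36.8,152])
for a in(-75,75):
  print(a,[proj(c,C+a*u+b*v).round(1).tolist() for b in(-34,0,34)])
g=(h[...,1]<70).astype(np.uint8);g[:, :120]=0;g[:,400:]=0
ct=max(cv2.findContours(g,0,2)[0],key=cv2.contourArea);print(cv2.boundingRect(ct),cv2.approxPolyDP(ct,5,True)[:,0].tolist()[:14])
t=shot('top','top15.png')
```

```text
42.2 [513.1  30.9 266.2] [-3.14e+00 -9.70e-02 -1.00e-03] F [ 0.7 -0.4 -0.3] op 85.47585468145921 [0.04 0.24 1.86 0.   1.04 1.55]
[(array([208.8,  75.8]), [205, 0, 8, 166, 666]), (array([220.3,  55.2]), [215, 0, 10, 117, 569]), (array([257.9,  49.7]), [227, 0, 60, 105, 5736]), (array([293.5,  51.6]), [289, 0, 10, 109, 765]), (array([304.7,  54.8]), [301, 0, 8, 111, 417])]
-75 [[304.3, 167.4], [257.8, 167.3], [211.3, 167.3]]
75 [[313.2, -71.0], [258.1, -71.2], [203.1, -70.9]]
(204, 0, 105, 166) [[204, 0], [211, 165], [303, 165], [308, 0]]
```

Grey's corners (211,165) and (303,165) match a level stacked pose. Next the stick: move over, with the tool flipped so the camera stays clear of the press head.

Call:
apply_moves --pt "0.5 -0.1 -1.3 0 -1.5" --pt "0.5 -0.2 -2.7 0 -3" --pt "0.5 -0.3 -4.1 0 -4.5" --pt "0.5 -0.4 -5.5 0 -6" --pt "0.5 -0.4 -6.9 0 -7.5"

```text
time_s: 42.8
tcp_pos: [489.3, 238.8, 265.5]
tool_rot: [-2.939, -1.109, -0.0]
force: [0.2, 0.5, 0.4]
opening: 43.0
gripper_force: 0.0
```

Call:
apply_moves --pt "0.5 0 0 0 -1.6" --pt "0.5 0 0 0 -3.2" --pt "0.5 0 0 0 -4.8" --pt "0.5 0 0 0 -6.4" --pt "0.5 0 0 0 -8"

```text
time_s: 43.3
tcp_pos: [489.8, 237.3, 265.4]
tool_rot: [2.382, 2.049, 0.0]
force: [-1.0, 0.4, -0.3]
opening: 42.6
gripper_force: 0.0
```

Call:
apply_moves --pt "0.5 0 0 0 -1.6" --pt "0.5 0 0 0 -3.2" --pt "0.5 0 0 0 -4.8" --pt "0.5 0 0 0 -6.4" --pt "0.5 0 0 0 -8"

```text
time_s: 43.8
tcp_pos: [489.9, 237.2, 265.4]
tool_rot: [1.538, 2.739, 0.0]
force: [-0.1, 0.4, -0.3]
opening: 42.8
gripper_force: 0.0
```

Call:
apply_moves --pt "0.5 0 0 0 -1.6" --pt "0.5 0 0 0 -3.2" --pt "0.5 0 0 0 -4.8" --pt "0.5 0 0 0 -6.4" --pt "0.5 0 0 0 -8"

```text
time_s: 44.3
tcp_pos: [489.9, 237.2, 265.4]
tool_rot: [0.508, 3.1, 0.0]
force: [0.5, 0.1, -1.0]
opening: 42.6
gripper_force: 0.0
```

Run:
```python
from h import *
o=st();to((500,350,200),np.radians(92));to((566,353,51),np.radians(92))
```

```text
44.3 [489.9 237.2 265.4] [0.508 3.1   0.   ] F [ 0.5  0.1 -1. ] op 42.62642126375805 [ 0.43  0.29  1.8   0.    1.05 -0.82]
to [500 350 200] units [0.88 3.67 2.18] twist -4.12 alt 31.88
to [566 353  51] units [-1.17  4.47  7.15] twist -4.12 alt 31.88
```

Call:
apply_moves --pt "0.5 0.3 1.3 0.5 -1.4" --pt "0.5 0.6 2.6 1.2 -2.8" --pt "0.5 0.88 3.67 2 -4.1" --pt "0.5 0.88 3.67 2.2 -4.1" --pt "0.5 0.88 3.67 2.2 -4.1"

```text
time_s: 44.8
tcp_pos: [499.3, 349.7, 197.7]
tool_rot: [0.043, -3.139, 0.003]
force: [0.2, 0.3, -0.2]
opening: 42.7
gripper_force: 0.0
```

Run:
```python
from h import *
o=st();c=shot('wrist','w16.png');h=hsv(c)
for b in blobs(red(c),40):print('red',b,onz(c,b[0],40).round(1))
q=proj(c,(565,353,40));print(q,h[int(q[1]),int(q[0])])
H,S,V=[h[...,i].astype(int) for i in range(3)]
m=(H>14)&(H<32)&(S<160)&(S>40)&(V>120)
for b in blobs(m,100):print(b)
# stick mask incl. red near expected
k=(m|red(c)).astype(np.uint8)
for p in [(557,353),(575,353),(590,353.5)]:
    x,y=proj(c,(*p,40)).round().astype(int)
    if 0<=y<384:
        r=np.nonzero(k[y,x-40:x+40])[0]
        if len(r):print(p,x,y,r.min()+x-40,r.max()+x-40,onz(c,(r.min()+x-40,y),40).round(1),onz(c,(r.max()+1+x-40,y),40).round(1))
```

```text
44.8 [499.3 349.7 197.7] [ 4.300e-02 -3.139e+00  3.000e-03] F [ 0.2  0.3 -0.2] op 42.678004053963626 [ 0.59  0.47  1.7  -0.    0.97 -1.01]
red (array([196.2,  61.9]), [187, 51, 19, 23, 251]) [401.3 299.9  40. ]
red (array([335.5, 188.3]), [326, 179, 21, 20, 206]) [502.7 420.7  40. ]
red (array([152. , 190.8]), [142, 182, 20, 18, 189]) [509.4 258.4  40. ]
red (array([259.5, 264. ]), [251, 259, 18, 11, 195]) [578.6 355.7  40. ]
[256.98548192 250.85325641] [ 25 112 247]
(array([471.9, 264.4]), [446, 232, 66, 78, 717])
(array([259.1, 251.6]), [251, 246, 17, 12, 200])
(array([482.2, 282.3]), [461, 247, 51, 77, 1019])
(array([260.5, 300.2]), [251, 270, 19, 63, 1020])
(array([499.4, 314.4]), [482, 274, 30, 78, 1533])
(575, 353) 257 261 251 268 [575.6 347.7  40. ] [575.2 364.6  40. ]
(590, 353.5) 257 275 252 268 [590.4 348.9  40. ] [590.  365.2  40. ]
```

Run:
```python
from h import *
st();to((567,355.7,51.5),np.radians(92.5))
```

```text
44.85 [499.7 349.3 198.9] [ 4.10e-02 -3.14e+00  2.00e-03] F [ 0.3 -0.9  0.1] op 42.371707303590895 [ 0.59  0.47  1.7  -0.    0.97 -1.01]
to [567.  355.7  51.5] units [-2.25  0.16  4.91] twist -0.2 alt 35.8
```

Call:
apply_moves --pt "0.4 -0.8 0.06 1.2 -0.2" --pt "0.4 -1.6 0.12 2.4 -0.2" --pt "0.4 -2.25 0.16 3.4 -0.2" --pt "0.4 -2.25 0.16 4.4 -0.2" --pt "0.4 -2.25 0.16 4.9 -0.2"

```text
time_s: 45.35
tcp_pos: [567.2, 354.3, 51.0]
tool_rot: [0.066, -3.139, 0.002]
force: [-0.5, -0.2, -0.2]
opening: 34.0
gripper_force: 0.0
```

Call:
apply_moves --pt "0.4 0 0 0 0" --pt "0.4 0 0 0 0"

```text
time_s: 45.55
tcp_pos: [567.5, 356.0, 54.0]
tool_rot: [-0.069, 3.14, 0.001]
force: [0.2, -0.5, 0.6]
opening: 34.3
gripper_force: 0.0
```

Run:
```python
from h import *
st();to((567,355.7,51.5),np.radians(92.5))
```

```text
45.55 [567.5 356.   54. ] [-6.90e-02  3.14e+00  1.00e-03] F [ 0.2 -0.5  0.6] op 34.29559247356258 [ 0.54  0.74  1.61 -0.    0.79 -1.07]
to [567.  355.7  51.5] units [ 0.02 -0.01  0.08] twist 0.0 alt -36.0
```

Call:
apply_moves --pt "0.4 0.02 0 0.1 0" --pt "0.1 0.02 0 0.1 0" --pt "0 0.02 0 0.1 0" --pt "0 0.02 0 0.1 0" --pt "0 0.02 0 0.1 0" --grip_force 35

```text
time_s: 46.05
tcp_pos: [566.7, 356.5, 50.6]
tool_rot: [-0.07, 3.14, 0.001]
force: [-1.8, 1.2, 6.5]
opening: 14.9
gripper_force: 37.0
```

Call:
apply_moves --pt "0 0 0 0 0" --pt "0 0.25 0 0 0" --pt "0 0.6 0 0 0" --pt "0 1 0 0 0" --pt "0 1.5 0 0 0"

```text
time_s: 46.55
tcp_pos: [520.7, 354.0, 49.7]
tool_rot: [-0.07, 3.14, 0.0]
force: [1.6, -0.3, 2.1]
opening: 14.8
gripper_force: 36.5
```

Run:
```python
from h import *
st();c=shot('wrist')
for b in blobs(red(c),40):print('red',b,onz(c,b[0],40).round(1))
```

```text
46.55 [520.7 354.   49.7] [-0.07  3.14  0.  ] F [ 1.6 -0.3  2.1] op 14.834504275474915 [ 0.58  0.7   1.71 -0.    0.73 -1.04]
red (array([394.2, 222.8]), [374, 204, 43, 38, 823]) [498.9 413.3  40. ]
red (array([ 57.3, 223.1]), [38, 207, 45, 33, 701]) [505.4 268.3  40. ]
red (array([256.3, 284.9]), [239, 273, 35, 24, 783]) [531.5 355.4  40. ]
```

Call:
apply_moves --pt "0 0.5 0 0 0" --pt "0 1 0 0 0" --pt "0 1.3 0 -0.5 0" --pt "0 1.3 0 -1.5 0" --pt "0 1.3 0 -2.8 0"

```text
time_s: 47.1
tcp_pos: [479.4, 351.0, 132.1]
tool_rot: [0.071, -3.135, 0.006]
force: [0.1, 0.6, 0.4]
opening: 14.7
gripper_force: 36.2
```

Call:
apply_moves --pt "0 0 0 -1.2 0" --pt "0 0 -0.6 -2.4 0" --pt "0 0 -1.8 -3.6 0" --pt "0 0 -3.2 -4 0" --pt "0 0 -4.6 -4 0"

```text
time_s: 47.6
tcp_pos: [488.2, 213.7, 255.4]
tool_rot: [-0.072, 3.139, 0.002]
force: [1.4, 0.2, -0.3]
opening: 14.5
gripper_force: 36.2
```

Run:
```python
from h import *
st();to((568.8,34.3,170),np.radians(93.5))
```

```text
47.6 [488.2 213.7 255.4] [-7.200e-02  3.139e+00  2.000e-03] F [ 1.4  0.2 -0.3] op 14.5458810215789 [ 0.39  0.28  1.83  0.    1.02 -1.23]
to [568.8  34.3 170. ] units [-2.4  -6.1   2.85] twist -0.17 alt 35.83
```

Call:
apply_moves --pt "0 -0.5 -1.3 0 -0.1" --pt "0 -1.1 -2.8 0 -0.17" --pt "0 -1.7 -4.3 0 -0.17" --pt "0 -2.3 -5.7 0 -0.17" --pt "0 -2.4 -6.1 0 -0.17"

```text
time_s: 48.1
tcp_pos: [568.9, 31.6, 252.8]
tool_rot: [0.088, -3.139, 0.001]
force: [-1.0, 1.4, 0.6]
opening: 15.0
gripper_force: 36.2
```

Call:
apply_moves --pt "0 0 0 0.8 0" --pt "0 0 0 1.6 0" --pt "0 0 0 2.3 0" --pt "0 0 0 2.3 0" --pt "0 0 0 2.3 0"

```text
time_s: 48.6
tcp_pos: [567.7, 35.4, 184.3]
tool_rot: [0.094, -3.138, -0.0]
force: [0.1, -0.4, -0.4]
opening: 14.6
gripper_force: 36.2
```

Run:
```python
from h import *
o=st();c=shot('wrist','w17.png');h=hsv(c)
y=np.radians(3.5);u=np.array([np.cos(y),np.sin(y),0]);v=np.array([-u[1],u[0],0]);C=np.array([609.5,36.8,152])
print([proj(c,C-75*u+b*v).round(1).tolist() for b in(-34,0,34)])
for b in blobs(red(c),150):print('red',b,onz(c,b[0],o['tcp_pos'][2]-10).round(1))
g=(h[...,1]<70).astype(np.uint8)
for y0 in range(196,250,8):
    r=np.nonzero(g[y0,150:370])[0];print(y0,(r.min()+150,r.max()+150) if len(r) else None)
to((568.8,34.3,121.5),np.radians(93.5))
```

```text
48.6 [567.7  35.4 184.3] [ 0.094 -3.138 -0.   ] F [ 0.1 -0.4 -0.4] op 14.645032057899916 [ 0.04  0.43  1.8   0.    0.91 -1.59]
[[181.3, 178.9], [251.8, 178.8], [322.3, 178.6]]
red (array([490.4, 136.7]), [476, 128, 28, 21, 296]) [506.1 127.3 174.3]
red (array([256.5, 284.9]), [239, 274, 35, 23, 764]) [578.6  37.1 174.3]
196 (np.int64(184), np.int64(322))
204 (np.int64(185), np.int64(321))
212 (np.int64(186), np.int64(321))
220 (np.int64(186), np.int64(321))
228 (np.int64(186), np.int64(320))
236 (np.int64(187), np.int64(320))
244 (np.int64(188), np.int64(319))
to [568.8  34.3 121.5] units [-0.01 -0.04  2.12] twist -0.01 alt 35.99
```

Call:
apply_moves --pt "0 -0.01 -0.02 0.6 0" --pt "0 -0.01 -0.02 1.2 0" --pt "0 -0.01 -0.02 1.7 0" --pt "0 -0.01 -0.02 2 0" --pt "0 -0.01 -0.02 2 0"

```text
time_s: 49.15
tcp_pos: [570.4, 34.7, 130.1]
tool_rot: [-0.094, 3.137, 0.0]
force: [-15.9, 0.2, 47.0]
opening: 14.6
gripper_force: 64.5
```

Call:
apply_moves --pt "0 0 0 0.05 0" --pt "0 0 0 0.09 0" --pt "0 0 0 0.09 0"

```text
time_s: 49.45
tcp_pos: [570.5, 34.7, 129.7]
tool_rot: [-0.094, 3.136, 0.0]
force: [-24.7, 0.2, 67.2]
opening: 14.3
gripper_force: 72.7
```

Early contact. Backing off.

Call:
apply_moves --pt "0 0 0 -0.2 0" --pt "0 0 0 -0.5 0" --pt "0 0 0 -0.5 0"

```text
time_s: 49.75
tcp_pos: [570.1, 34.4, 138.5]
tool_rot: [-0.093, 3.137, 0.0]
force: [0.4, 0.7, 0.5]
opening: 14.7
gripper_force: 42.5
```

Run:
```python
from h import *
o=st();print(np.round(o['moment'],2));c=shot('wrist','w18.png');h=hsv(c)
y=np.radians(3.5);u=np.array([np.cos(y),np.sin(y),0]);v=np.array([-u[1],u[0],0]);C=np.array([609.5,36.8,152])
print([proj(c,C-75*u+b*v).round(1).tolist() for b in(-34,0,34)])
for b in blobs(red(c),150):print('red',b)
g=(h[...,1]<70).astype(np.uint8)
for y0 in range(150,260,10):
    r=np.nonzero(g[y0,130:390])[0];print(y0,(r.min()+130,r.max()+130,len(r)) if len(r) else None,end=' ')
# column profile at center
print();print(h[150:330:4,255].tolist())
s=shot('scene','s18.png')
for k,p in(('C',C),('near',C-75*u),('far',C+75*u)):print(k,proj(s,p).round(1))
hs=hsv(s);print('scene red',[b for b in blobs(red(s),3) if 150<b[0][0]<330 and b[0][1]<260])
```

```text
49.75 [570.1  34.4 138.5] [-0.093  3.137  0.   ] F [0.4 0.7 0.5] op 14.653209670759574 [ 0.04  0.5   1.83  0.    0.81 -1.59]
[-0.02 -0.04  0.  ]
[[155.3, 203.7], [253.5, 203.5], [351.8, 203.2]]
red (array([256.5, 284.8]), [240, 273, 34, 24, 746])
150 (np.int64(207), np.int64(287), 41) 160 None 170 (np.int64(206), np.int64(274), 69) 180 None 190 (np.int64(174), np.int64(338), 165) 200 (np.int64(165), np.int64(346), 182) 210 (np.int64(158), np.int64(353), 196) 220 (np.int64(159), np.int64(352), 194) 230 (np.int64(160), np.int64(351), 192) 240 (np.int64(161), np.int64(350), 177) 250 (np.int64(162), np.int64(349), 152) 
[[147, 73, 63], [110, 218, 75], [109, 213, 145], [12, 220, 130], [15, 48, 106], [15, 38, 213], [90, 1, 254], [18, 29, 201], [12, 239, 226], [12, 215, 170], [30, 14, 55], [30, 19, 55], [30, 14, 54], [20, 15, 51], [30, 12, 41], [25, 15, 208], [15, 15, 102], [15, 15, 102], [25, 15, 101], [25, 15, 101], [25, 15, 101], [25, 15, 101], [25, 15, 101], [16, 149, 94], [16, 146, 98], [16, 146, 176], [17, 145, 181], [17, 145, 181], [16, 147, 181], [16, 146, 180], [16, 147, 181], [1, 230, 163], [1, 229, 165], [1, 230, 163], [1, 228, 163], [1, 228, 162], [1, 230, 162], [17, 146, 182], [16, 146, 182], [17, 147, 182], [17, 147, 182], [16, 146, 182], [16, 144, 182], [17, 146, 183], [17, 147, 182]]
C [228.3 193. ]
near [234.2 174.6]
far [221.8 212.9]
scene red [(array([282.7, 190.6]), [278, 186, 10, 10, 73])]
```

The crates are unmoved (the rim is where predicted). The finger knuckles met the inner ledge, so I'll release just above it, an 11 mm drop.

Call:
apply_moves --pt "0 0 0.02 0.1 0" --pt "0 0 0.02 0.18 0" --pt "0 0 0.02 0.18 0"

```text
time_s: 50.15
tcp_pos: [568.8, 35.0, 131.3]
tool_rot: [0.093, -3.139, -0.0]
force: [-2.0, -0.1, 7.1]
opening: 14.8
gripper_force: 45.1
```

Run:
```python
from h import *
st()
```

```text
50.15 [568.8  35.  131.3] [ 0.093 -3.139 -0.   ] F [-2.  -0.1  7.1] op 14.814947350403633 [ 0.04  0.51  1.83  0.    0.8  -1.59]
```

Call:
apply_moves --pt "0 0 0 -0.5 0" --pt "0 0 0 -1.5 0" --pt "0 0 0 -2.5 0" --pt "0 0 0 -2.5 0" --pt "0 0 0 -2.5 0"

```text
time_s: 50.65
tcp_pos: [569.3, 34.8, 207.2]
tool_rot: [-0.093, 3.139, 0.0]
force: [-0.9, -0.9, -0.8]
opening: 14.7
gripper_force: 42.5
```

Run:
```python
from h import *
o=st();s=shot('scene','s19.png');h=hsv(s);M=R.from_rotvec(o['tool_rot']).as_matrix();p=o['tcp_pos']
for a in(8,-11,-41,-88.8):  # tool x
    for dz in(9.7,19.7):
        q=p+M@np.array([a,0,dz]);print(a,dz,q.round(1),proj(s,q).round(1))
H,S,V=[h[...,i].astype(int) for i in range(3)]
x0,y0=proj(s,p+M@np.array([-45,0,12])).round().astype(int);print(x0,y0)
m=(H>13)&(H<32)&(S<165)&(S>40)&(V>90)
sub=np.zeros_like(m);sub[y0-30:y0+40,x0-30:x0+30]=m[y0-30:y0+40,x0-30:x0+30]
for b in blobs(sub,10):print(b)
for r in range(y0-16,y0+26,2):print(r,[f'{H[r,x]}/{S[r,x]}/{V[r,x]}' for x in range(x0-10,x0+12,3)])
```

```text
50.65 [569.3  34.8 207.2] [-0.093  3.139  0.   ] F [-0.9 -0.9 -0.8] op 14.652611750643137 [ 0.04  0.4   1.79 -0.    0.95 -1.59]
8 9.7 [561.3  34.4 197.5] [231.6 170.9]
8 19.7 [561.3  34.4 187.5] [231.7 173.2]
-11 9.7 [580.3  35.5 197.6] [230.  175.5]
-11 19.7 [580.3  35.5 187.6] [230.2 177.8]
-41 9.7 [610.2  37.3 197.6] [227.5 183.1]
-41 19.7 [610.2  37.3 187.6] [227.7 185.4]
-88.8 9.7 [657.9  40.1 197.7] [223.3 195.7]
-88.8 19.7 [658.   40.1 187.7] [223.5 198. ]
227 185
(array([204.1, 177.2]), [197, 155, 20, 51, 463])
(array([250.9, 196.5]), [241, 161, 16, 64, 426])
(array([225.5, 188.7]), [220, 178, 12, 21, 130])
(array([198.8, 215.1]), [197, 206, 7, 19, 57])
169 ['11/148/93', '14/151/88', '13/130/61', '165/11/48', '15/155/51', '14/131/72', '110/31/25', '7/124/35']
171 ['12/144/94', '12/154/93', '12/118/69', '54/24/53', '17/132/62', '14/110/74', '165/15/35', '14/118/56']
173 ['13/154/93', '12/143/96', '13/133/73', '30/15/51', '15/112/93', '13/97/87', '150/7/38', '13/136/60']
175 ['14/145/93', '13/152/94', '15/70/88', '8/19/53', '6/176/94', '5/122/92', '30/12/42', '12/101/73']
177 [
[... 1025 characters left out ...]
0/11/71']
197 ['23/17/59', '16/74/83', '18/107/129', '18/88/102', '15/8/68', '20/11/71', '20/11/70', '0/16/65']
199 ['25/26/60', '30/9/56', '18/47/70', '20/22/71', '30/11/69', '38/14/73', '30/11/67', '30/16/65']
201 ['0/4/71', '60/14/53', '60/11/68', '53/14/74', '30/7/72', '45/7/72', '38/13/79', '15/27/75']
203 ['20/7/103', '0/4/58', '50/11/69', '20/10/73', '20/11/72', '30/14/72', '30/9/81', '12/62/74']
205 ['30/7/113', '15/9/58', '60/4/71', '30/7/69', '30/7/71', '0/4/68', '0/5/95', '11/121/95']
207 ['30/9/109', '50/13/61', '30/11/72', '30/7/70', '40/11/72', '0/0/72', '35/14/106', '12/166/114']
209 ['20/8/95', '30/5/101', '40/10/74', '0/4/68', '30/9/82', '23/13/78', '23/10/99', '12/181/113']
```

The stick is level and aligned in the scene view (far end at (223,197), as predicted), so it was indeed the knuckles. Lowering to just above the ledge and releasing.

Call:
apply_moves --pt "0 0 0 0.8 0" --pt "0 0 0 1.6 0" --pt "0 0 0 2.2 0" --pt "0 0 0 2.47 0" --pt "0 0 0 2.47 0"

```text
time_s: 51.2
tcp_pos: [567.4, 34.8, 131.5]
tool_rot: [0.093, -3.136, -0.0]
force: [-1.8, -0.3, 2.2]
opening: 14.8
gripper_force: 43.6
```

Call:
apply_moves --pt "0 0 0 0 0" --pt "0.28 0 0 0 0" --pt "0.28 0 0 0 0" --pt "0.28 0 0 0 0" --pt "0.28 0 0 0 0"

```text
time_s: 51.7
tcp_pos: [569.0, 34.6, 132.6]
tool_rot: [-0.093, 3.14, -0.0]
force: [-0.5, -3.0, 4.6]
opening: 22.1
gripper_force: 36.4
```

Call:
apply_moves --pt "0.28 0 0 -0.3 0" --pt "0.28 0 0 -1 0" --pt "0.28 0 0 -2 0" --pt "0.28 0 0 -3.3 0" --pt "0.28 0 0 -4.3 0"

```text
time_s: 52.2
tcp_pos: [569.0, 35.1, 263.2]
tool_rot: [-0.093, 3.14, 0.001]
force: [1.4, -0.6, -3.6]
opening: 22.8
gripper_force: 33.5
```

Call:
apply_moves --pt "0.28 1.2 0 0 0" --pt "0.28 2.6 0 0 0" --pt "0.28 4 0 0 0" --pt "0.28 4 0 0 0" --pt "0.28 4 0 0 0"

```text
time_s: 52.7
tcp_pos: [448.5, 27.9, 261.7]
tool_rot: [-0.093, 3.14, 0.001]
force: [0.6, 0.4, -2.2]
opening: 22.6
gripper_force: 33.6
```

Run:
```python
from h import *
o=st();c=shot('scene','s20.png');
y=np.radians(3.5);u=np.array([np.cos(y),np.sin(y),0]);v=np.array([-u[1],u[0],0]);C=np.array([609.5,36.8,0])
for n in('scene','top','wrist'):
    c=shot(n,n+'20.png');h=hsv(c);H,S,V=[h[...,i].astype(int) for i in range(3)]
    q=np.array([proj(c,C+a*u+b*v+[0,0,152]) for a in(-75,75) for b in(-34,34)]);x0,y0=np.floor(q.min(0)).astype(int);x1,y1=np.ceil(q.max(0)).astype(int)
    x0,y0=max(x0,0),max(y0,0)
    m=(H>13)&(H<32)&(S<165)&(S>60)&(V>70);sub=np.zeros_like(m);sub[y0:y1,x0:x1]=m[y0:y1,x0:x1]
    r=red(c);rs=np.zeros_like(r);rs[y0:y1,x0:x1]=r[y0:y1,x0:x1]
    print(n,'rim',q.round().tolist())
    for b in blobs(sub,15)[:6]:print('  pale',b,onz(c,b[0],110).round(1))
    for b in blobs(rs,3)[:4]:print('  red',b,onz(c,b[0],110).round(1))
    print('  band expected',proj(c,C-30*u+[0,0,110]).round(1),'ends',proj(c,C-48*u+[0,0,110]).round(1),proj(c,C+48*u+[0,0,110]).round(1))
```

```text
52.7 [448.5  27.9 261.7] [-9.30e-02  3.14e+00  1.00e-03] F [ 0.6  0.4 -2.2] op 22.622239105512346 [ 0.04  0.15  2.    0.    1.   -1.6 ]
scene rim [[223.0, 173.0], [245.0, 176.0], [210.0, 211.0], [233.0, 215.0]]
  pale (array([212.3, 177.7]), [210, 172, 9, 12, 48]) [529.7 -44.3 110. ]
  pale (array([232.3, 177.7]), [220, 172, 26, 13, 122]) [513.1  17.3 110. ]
  pale (array([211.2, 193.4]), [210, 189, 5, 9, 15]) [592.1 -26.4 110. ]
  pale (array([214. , 205.1]), [210, 197, 10, 18, 83]) [633.4  -3.2 110. ]
  band expected [231.4 194.3] ends [232.8 190. ] [225.1 214.2]
top rim [[311.0, 215.0], [286.0, 218.0], [305.0, 163.0], [281.0, 165.0]]
  pale (array([292.4, 211.9]), [291, 209, 4, 9, 17]) [554.9  45.8 110. ]
  pale (array([301.8, 211.2]), [296, 209, 15, 8, 39]) [556.2  18.8 110. ]
  band expected [295.8 203.3] ends [296.4 209.5] [293. 177.]
wrist rim [[212.0, 297.0], [296.0, 297.0], [219.0, 434.0], [291.0, 434.0]]
  pale (array([252.5, 321.1]), [236, 297, 34, 51, 1543]) [589.7  33.5 110. ]
  band expected [254.6 312.4] ends [254.5 296.3] [254.9 376. ]
```

The gripper still reads 33 N at 22.6 mm opening, and Fz shows a load: opening inside probably wedged the fingers against the walls and lifted the grey crate. Checking numerically.

Run:
```python
from h import *
o=st();print('moment',np.round(o['moment'],2));M=R.from_rotvec(o['tool_rot']).as_matrix();p=o['tcp_pos']
c=shot('wrist');h=hsv(c)
P=lambda a,b,z:proj(c,p+M@np.array([a,b,z])).round(1).tolist()
print('pred near corners',P(34.5,-34,-19.4),P(34.5,34,-19.4))
lab=lambda x:('g' if x[1]<70 else 'B' if 100<x[0]<120 else 'r' if (x[0]<5 or x[0]>175) and x[1]>170 else 'p' if x[1]<165 and 13<x[0]<32 else 'o' )
for r in range(130,384,8):print(r,''.join(lab(h[r,x]) for x in range(130,390,5)))
s=shot('scene');hs=hsv(s)
for r in range(120,235,5):print(r,''.join(lab(hs[r,x]) for x in range(190,275,2)))
```

```text
52.9 [450.3  27.8 261.6] [-0.093  3.139  0.   ] F [ 0.7  0.7 -3.2] op 22.25656814932225 [ 0.04  0.15  1.99  0.    1.   -1.59]
moment [-0.03  0.1   0.  ]
pred near corners [150.5, 211.9] [356.7, 211.7]
130 oooooooooooooooooooooooooooooooooooooooooooooooooooo
138 oooooooooooooooooooooooooooooooooooooooooooooooooooo
146 oooooooooooooooooooooooooooooooooooooooooooooooooooo
154 oooooooooooooooooooooooooooooooooooooooooooooooooooo
162 oooooooooooooooooooooooooooooooooooooooooooooooooooo
170 oooooooooooooooooooooooooooooooooooooooooooooooooooo
178 oooooooooooooooooooooooooooooooooooooooooooooooooooo
186 oooooooooooooooooooooooooooooooooooooooooooooooooooo
194 ooooooooogggggggggggggggggggggggggggggggggoooooooooo
202 ooooooooggggggggggggggggggggggggggggggggggggoooooooo
210 oooooogggggggggggggggggggggggggggggggggggggggooooooo
218 ooooogggggggggggggggggggggggggggggggggggggggggoooooo
226 ooooogggggggggggggggggggggggggggggggggggggggggoooooo
234 ooooogggggggggggggggggggggggggggggggggggggggggoooooo
242 ooooooggggggggggggggggpppppppgggggggggggggggggoooooo
250 ooooooggggggggggggggggpppppppggggggggggg
[... 1328 characters left out ...]
oogggggggggoppoooppppopppppp
165 poppopoppopopoooooooooooooooooooppoppopoopo
170 pooppopopoopoooopoopooooooppoppoppopoppooop
175 opoppppoopppoooopppppppooppopooppppooppoppp
180 pppoopoopoppooooppppopopooopoopppopppoopoop
185 poppoppoppoooppoooooooogopgooppoopoppoppooo
190 oooppoopppooopppoooooooooooooopopppppooppoo
195 ooooopppppooppoooooooooooooooppoooopopppppp
200 opppppppopppoopoooooooooooogoopoopoppppoppp
205 poooooooppppopoooooooooooooopooppoppopopoop
210 ppppoopooopppooooooooooooogooopopppopppooop
215 pppppppppppppooooooooooooooooopooooopppopoo
220 ppopppppppppoooooooooooogooopopppppopopoopp
225 pppppppppppooooooooooooogppppppppoppppppppp
230 poopppppoppogggogggooooooppopppppopppppoppp
```

Confirmed: the grey crate, with the stick lying straight inside it, is wedged on the opened fingers, level and in the same relation as when stacked. I'll reverse the path exactly, set it back down, and then close slightly to free the fingers.

Call:
apply_moves --pt "0.28 -0.7 0 0 0" --pt "0.28 -1.5 0 0 0" --pt "0.28 -2.5 0 0 0" --pt "0.28 -3.5 0 0 0" --pt "0.28 -4 0 0 0"

```text
time_s: 53.5
tcp_pos: [571.8, 35.0, 261.1]
tool_rot: [-0.093, 3.139, 0.0]
force: [-0.2, -0.5, -2.9]
opening: 22.4
gripper_force: 33.6
```

Call:
apply_moves --pt "0.28 0 0 0 0" --pt "0.28 0 0 0.7 0" --pt "0.28 0 0 1.5 0" --pt "0.28 0 0 2.3 0" --pt "0.28 0 0 3 0"

```text
time_s: 54.0
tcp_pos: [567.9, 34.8, 170.0]
tool_rot: [0.093, -3.139, -0.0]
force: [-0.6, -0.1, -2.3]
opening: 22.4
gripper_force: 33.6
```

Call:
apply_moves --pt "0.28 0 0 0.2 0" --pt "0.28 0 0 0.4 0" --pt "0.28 0 0 0.6 0" --pt "0.28 0 0 0.6 0" --pt "0.28 0 0 0.6 0"

```text
time_s: 54.5
tcp_pos: [569.4, 34.9, 154.0]
tool_rot: [-0.093, 3.139, 0.0]
force: [-0.0, -0.6, -2.4]
opening: 22.0
gripper_force: 33.6
```

Run:
```python
from h import *
o=st();to((569,34.8,133),np.radians(93.5));c=shot('wrist');h=hsv(c);M=R.from_rotvec(o['tool_rot']).as_matrix();p=o['tcp_pos']
print('pred near corners',[proj(c,p+M@np.array([34.5,b,-19.4])).round(1).tolist() for b in(-34,34)])
for r in (204,208,212,216,220):
    k=np.nonzero(h[r,120:400,1]<70)[0];print(r,k.min()+120,k.max()+120)
```

```text
54.5 [569.4  34.9 154. ] [-0.093  3.139  0.   ] F [-0.  -0.6 -2.4] op 22.046637679793054 [ 0.04  0.48  1.82  0.    0.84 -1.59]
to [569.   34.8 133. ] units [ 0.01 -0.    0.7 ] twist -0.02 alt 35.98
pred near corners [[150.6, 211.8], [356.7, 211.6]]
204 164 348
208 161 351
212 157 355
216 154 358
220 154 358
```

Call:
apply_moves --pt "0.28 0 0 0.12 0" --pt "0.28 0 0 0.24 0" --pt "0.28 0 0 0.36 0" --pt "0.28 0 0 0.46 0" --pt "0.28 0 0 0.46 0"

```text
time_s: 55.05
tcp_pos: [568.6, 34.8, 139.0]
tool_rot: [0.093, -3.139, -0.0]
force: [-0.1, 0.0, -2.3]
opening: 22.2
gripper_force: 33.6
```

Call:
apply_moves --pt "0.28 0 0 0.05 0" --pt "0.28 0 0 0.1 0" --pt "0.28 0 0 0.1 0"

```text
time_s: 55.35
tcp_pos: [568.9, 34.8, 136.4]
tool_rot: [0.093, -3.14, -0.0]
force: [0.3, 0.9, -4.1]
opening: 22.4
gripper_force: 33.6
```

Call:
apply_moves --pt "0.28 0 0 0.04 0" --pt "0.28 0 0 0.07 0" --pt "0.28 0 0 0.07 0"

```text
time_s: 55.65
tcp_pos: [569.0, 34.8, 134.4]
tool_rot: [0.093, -3.14, 0.0]
force: [-0.0, -0.0, -3.3]
opening: 22.4
gripper_force: 33.6
```

Past the orange rim and seating; continuing gently.

Call:
apply_moves --pt "0.28 0 0 0.03 0" --pt "0.28 0 0 0.05 0" --pt "0.28 0 0 0.05 0"

```text
time_s: 55.95
tcp_pos: [569.0, 34.8, 133.0]
tool_rot: [-0.093, 3.14, -0.0]
force: [-0.8, -0.3, -2.4]
opening: 22.3
gripper_force: 33.6
```

Call:
apply_moves --pt "0.28 0 0 0.02 0" --pt "0.28 0 0 0.03 0" --pt "0.28 0 0 0.03 0"

```text
time_s: 56.25
tcp_pos: [569.0, 34.9, 132.7]
tool_rot: [-0.093, 3.14, 0.0]
force: [-2.5, -0.2, 4.6]
opening: 22.4
gripper_force: 34.9
```

Seated at 132.7 as before. Close slightly to free it, then rise.

Call:
apply_moves --pt "0.22 0 0 0 0" --pt "0.22 0 0 0 0" --pt "0.22 0 0 0 0" --pt "0.22 0 0 -0.15 0" --pt "0.22 0 0 -0.3 0"

```text
time_s: 56.75
tcp_pos: [568.9, 34.8, 141.2]
tool_rot: [0.093, -3.14, -0.0]
force: [0.4, 0.2, 0.5]
opening: 18.8
gripper_force: 0.0
```

Call:
apply_moves --pt "0.22 0 0 -0.2 0" --pt "0.22 0 0 -0.4 0" --pt "0.22 0 0 -0.4 0"

```text
time_s: 57.05
tcp_pos: [569.6, 34.8, 154.2]
tool_rot: [-0.093, 3.138, 0.0]
force: [0.4, 0.5, -0.3]
opening: 18.8
gripper_force: 0.0
```

Run:
```python
from h import *
o=st();c=shot('wrist');h=hsv(c);print(ctrl.get_obs()['gripper_force'])
y=np.radians(3.5);u=np.array([np.cos(y),np.sin(y),0]);v=np.array([-u[1],u[0],0]);C=np.array([609.5,36.8,152])
print('pred',[proj(c,C-75*u+b*v).round(1).tolist() for b in(-34,34)])
for r in range(190,240,6):
    k=np.nonzero(h[r,120:400,1]<70)[0];print(r,k.min()+120,k.max()+120)
print([b for b in blobs(red(c),150)])
```

```text
57.05 [569.6  34.8 154.2] [-0.093  3.138  0.   ] F [ 0.4  0.5 -0.3] op 18.77566106634554 [ 0.04  0.48  1.82  0.    0.84 -1.59]
0.0
pred [[165.9, 192.3], [339.2, 191.8]]
190 175 337
196 170 342
202 170 341
208 171 341
214 171 340
220 172 340
226 172 340
232 173 339
238 173 339
[(array([255.2, 247.4]), [241, 238, 30, 20, 562])]
```

Free (no load, crate at the predicted pose). Retreating and doing a final check.

Call:
apply_moves --pt "0.22 0 0 -0.8 0" --pt "0.22 0 0 -2 0" --pt "0.22 0 0 -3.4 0" --pt "0.22 0 0 -4 0" --pt "0.22 0 0 -4 0"

```text
time_s: 57.6
tcp_pos: [570.6, 34.9, 276.3]
tool_rot: [-0.093, 3.134, 0.0]
force: [0.1, 0.5, 0.2]
opening: 18.7
gripper_force: 0.0
```

Call:
apply_moves --pt "0.22 1 -1 0 0" --pt "0.22 2 -2 0 0" --pt "0.22 3 -3 0 0" --pt "0.22 4 -4 0 0" --pt "0.22 4 -5 0 0"

```text
time_s: 58.1
tcp_pos: [453.7, -122.3, 271.4]
tool_rot: [0.093, -3.135, -0.002]
force: [0.7, 0.6, 0.6]
opening: 18.7
gripper_force: 0.0
```

Call:
apply_moves --pt "0.22 0 -1.5 0 0" --pt "0.22 0 -3 0 0" --pt "0.22 0 -4.5 0 0" --pt "0.22 0 -4.5 0 0"

```text
time_s: 58.5
tcp_pos: [465.9, -261.1, 271.9]
tool_rot: [0.087, -3.14, 0.001]
force: [-0.7, 0.1, -1.1]
opening: 18.8
gripper_force: 0.0
```

Run:
```python
from h import *
o=st()
y=np.radians(3.5);u=np.array([np.cos(y),np.sin(y),0]);v=np.array([-u[1],u[0],0]);C=np.array([609.5,36.8,0])
P=lambda a,b,z:C+a*u+b*v+[0,0,z]
for n in('scene','top'):
    c=shot(n,n+'30.png');h=hsv(c)
    q=np.array([proj(c,P(a,b,152)) for a in(-75,75) for b in(-34,34)]);print(n,'pred rim',q.round(1).tolist())
    g=(h[...,1]<60).astype(np.uint8);x0,y0=q.min(0).astype(int)-8;x1,y1=q.max(0).astype(int)+9
    m=np.zeros_like(g);m[y0:y1,x0:x1]=g[y0:y1,x0:x1]
    ct=max(cv2.findContours(m,0,2)[0],key=cv2.contourArea);print('  grey hull',cv2.approxPolyDP(cv2.convexHull(ct),2.5,True)[:,0].tolist())
    r=red(c)
    for b in blobs(r,3):
        if x0<b[0][0]<x1 and y0<b[0][1]<y1:print('  red',b,onz(c,b[0],110).round(1))
    hh=h.astype(int);w=((hh[...,0]>13)&(hh[...,0]<32)&(hh[...,1]<165)&(hh[...,1]>60)&(hh[...,2]>70))
    k=np.zeros_like(w);k[y0+8:y1-9,x0+8:x1-9]=w[y0+8:y1-9,x0+8:x1-9]
    print('  pale',[(b[0].tolist(),b[1],onz(c,b[0],110).round(1).tolist()) for b in blobs(k,12)])
    wh=(hh[...,1]<40)&(hh[...,2]>150);k=np.zeros_like(w);k[y0:y1,x0:x1]=wh[y0:y1,x0:x1];print('  white',[b for b in blobs(k,6)],'white end pred',proj(c,P(73,0,152)).round(1))
    print('  knob',proj(c,(651,206.3,263)).round(1),[b[0].tolist() for b in blobs(r,40)])
```

```text
58.5 [ 465.9 -261.1  271.9] [ 8.70e-02 -3.14e+00  1.00e-03] F [-0.7  0.1 -1.1] op 18.818588652128597 [-0.53  0.27  1.81 -0.    1.06 -2.16]
scene pred rim [[223.5, 173.0], [245.0, 176.3], [210.3, 211.0], [233.5, 214.8]]
  grey hull [[224, 175], [244, 178], [232, 220], [216, 218], [212, 213]]
  pale [([214.8, 181.8], [210, 172, 15, 27, 156], [544.1, -31.0, 110.0]), ([232.8, 190.5], [230, 189, 6, 4, 19], [563.7, 34.6, 110.0]), ([227.9, 204.1], [223, 196, 11, 17, 100], [618.9, 36.1, 110.0])]
  white [(array([223.5, 213. ]), [216, 212, 15, 3, 22])] white end pred [222.  212.3]
  knob [282.7 190.7] [[282.6, 190.7], [251.3, 268.9]]
top pred rim [[310.8, 215.5], [286.4, 217.7], [304.9, 163.3], [281.0, 165.4]]
  grey hull [[304, 164], [309, 215], [286, 217], [281, 166]]
  red (array([295.6, 203.9]), [293, 203, 6, 3, 17]) [577.9  35.6 110. ]
  pale [([294.8, 189.6], [292, 178, 7, 25, 143], [619.9, 36.0, 110.0]), ([295.5, 208.5], [293, 207, 6, 4, 24], [564.5, 36.5, 110.0])]
  white [(array([292.3, 165.1]), [284, 164, 18, 3, 19]), (array([291.9, 171.3]), [290, 171, 5, 2, 7]), (array([284.2, 172.8]), [283, 172, 5, 4, 8]), (array([303.6, 185.9]), [303, 184, 2, 5, 7]), (array([304.7, 196. ]), [304, 191, 2, 11, 12]), (array([302. , 198.5]), [302, 195, 1, 8, 8]), (array([286.3, 200.6]), [286, 198, 2, 6, 9]), (array([305.7, 204.2]), [305, 203, 2, 4, 6]), (array([297.7, 211.9]), [287, 204, 21, 13, 69]), (array([301.5, 219. ]), [298, 219, 8, 1, 8]), (array([292.5, 220. ]), [289, 220, 8, 1, 8])] white end pred [293. 165.]
  knob [232.7 167.5] [[254.8, 153.5], [232.5, 167.2]]
```

All is in place: grey level on the stack, white end opposite orange's, the stick flat on its floor, and the knob at rest. Handing in.

```bash
python3 -c "
from cell import ctrl
print(ctrl.close_job())"
```

```text
the job is handed in; nothing more can be done
None
```

The job is handed in with everything in its final place, but the order may be questioned: the fingers lifted the grey crate briefly after the stick was in it, so I set it back on the orange one with the stick inside, and lowering the stick had earlier pressed the fingers on the grey crate with about 67 N.

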